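# Build up the microscope lens stack

## Robot

A 7-joint arm with a two-finger parallel gripper is mounted at the origin on the work surface. World frame = base frame: x ahead of the robot, y to its left, z up, the work surface at z = 0. Lengths are in m, angles in rad, forces in N, time in s.
With the tool pointing down it reaches from about 0.425 to 0.875 m from the base axis. Payload 8.4 kg.
Tool frame: the origin (TCP) lies midway between the tips of the shut fingers; the grasp point (between the pads) lies 19 mm behind it; z points along the fingers, y is the direction in which the jaws open and shut (so a half turn about z gives the same grasp; the last joint's range is limited). The gripper opens to 85 mm and grips with 20 to 120 N. Pads are 22 mm wide; open, the fingers measure 114 mm over their backs; the gripper's body (76 mm by 85 mm) begins 54 mm behind the grasp point. The pads swing forward as they close: fully open they stand 13 mm farther back than shut.
Start: joints at [1.181, 0.333, 0.04, 1.465, -0.013, 1.343, -0.059], TCP at [0.186, -0.623, 0.231] pointing down, gripper open.
Joint ranges: [-2.58, 2.58], [-0.38, 2.09], [-1.3, 1.39], [0.25, 2.4], [-1.5, 4.64], [0.08, 2.09], [-2.65, 2.65]. Speed limits (rad/s): [2.22, 2.22, 2.79, 2.79, 3.14, 3.14, 3.14].

## Interface

Orientations are given as a rotation vector (axis times angle).
In Python, from plant import manip, optics gives the robot as it stands.
- The arm moves only by the tool move_arm, never from a script. Its argument "increments" is a list of rows, each a list of 7 numbers: the turn, a rotation vector about the tool's x, y, z in rad, then the shift along the tool's x, y, z in mm, then the opening in per cent of the stroke, from 0 (shut) to 100 (fully open). In form: [[ax, ay, az, dx, dy, dz, jaw], ...]. A call has 1 to 20 rows; each row shifts and turns the pose as measured when the row begins, along the tool's axes as they then stand; what a row does not reach is not made up. A row lasts 1/10 s, in which the tool goes at most 50 mm and 8.59 degrees, less where a joint would pass 70% of its speed; a pose out of reach is approached as far as the arm can. A call is refused whole if a number of a shift passes 50 or a number of a turn 0.15, either way. A call with a gripper value outside its range is refused whole. The fingers move at their own pace and stop on an object; "newtons" is the grip in N (left out, the last holds). Time passes only in rows, so rows that do not move let the fingers close. It gives the time, the measured TCP pose, the force and the opening at its end, in the units of the state.
- manip.read_state(): the state, without advancing time (a new reading comes with each control period).
- optics.read_camera(name): name is "scene" or "top" or "wrist"; returns a dict with "img" (480x640x3 uint8, blue, green, red), "mtx" (3x3 intrinsics, pixels), "xyz" and "attitude" of the camera in the world. Camera axes: x right, y up, looking along -z (the intrinsics and any distortion apply to the point x, -y, -z); pixel columns grow to the right and rows downward; lengths in m; the calibration is good to about 2 mm. The wrist camera is an equidistant fisheye: a pixel r from the principal point sees the ray r / f radians off the axis. A picture is of the moment at which its call begins. There is no depth.
- manip.sign_off(): hands the job in, once; it reports no verdict.
The state is a dict: "clock": time; "joint_positions": joint angles; "qvel": joint speeds; "tau": joint torques, N m; "position": TCP position; "ee_rot": TCP orientation; "contact_force": force on the tool from outside, world axes, zero at the start; "moment": the same for the moment, N m; "grip_width": opening from 0.0 (shut) to 1.0 (fully open).
Only numpy, scipy, OpenCV 4.12 (cv2) and the standard library are available. Lean on these libraries where they do the work, as an engineer would, in place of code of your own. Each camera call takes 0.05 s, during which the arm holds its last target. There are 200 camera calls.

## Task

Build up the microscope's lens stack in the black lens holder: first tip the lens into the holder's round seat edge first and then lay it flat, next stand the wide spacer ring around it on the holder's rim, then the cover on the spacer with its spigot inside, and last the small lock ring over the cover's knob so that it lies flat. Let go of everything, and leave the wire spool, the tape roll and the screwdriver where they lie.

Things in the scene. Friction and masses are not known exactly. Their poses are not given: they have to be found in the camera images.
- holder: Fixed black lens holder on the bench: a square foot 92 x 92 x 8 mm and on it a round cup 72 mm in outer diameter. The cup has a round recess (the seat) 49 mm in diameter, open upward; its flat floor is 21 mm and its rim 26 mm above the bench, so it is 5 mm deep. Origin: centre of the underside, on the seat's axis, at bench height. z up, x and y along the foot's sides.
- lens: Loose lens in a plain dark metal rim: a disc 44 mm in diameter with a straight 12 mm high rim and a slightly domed glass face on top (14 mm high in all). It lies dome up and goes in dome up. Origin: centre of its flat underside; z up through the dome. Seated, its underside is on the seat's floor and 9 mm of it stand above the holder's rim. About 60 g.
- spacer: Loose bare aluminium spacer ring, the taller and wider of the two aluminium rings: 64 mm outer, 49 mm inner diameter, 24 mm high, both ends alike. Origin: centre of its underside (on the axis); z along the axis, up. In place it stands on the holder's rim with the lens inside its lower end. About 110 g.
- cover: Loose aluminium cover, stepped and turned in one piece; from below: spigot 43 mm in diameter and 6 mm high, flange 64 mm in diameter and 8 mm high, knob 28 mm in diameter and 16 mm high (30 mm in all). It lies on its spigot, knob up. Origin: centre of the spigot's underside; z up along the axis. In place the spigot is inside the spacer's upper end and the flange rests on the spacer. About 110 g.
- lockring: Loose bare aluminium lock ring, the smaller and lower of the two aluminium rings: 52 mm outer, 36 mm inner diameter, 13 mm high, both ends alike. Origin: centre of its underside (on the axis); z along the axis, up. In place it lies around the cover's knob, flat on the cover's flange. About 50 g.
- spool: Bystander, leave alone: upright spool of red wire with white flanges 52 mm in diameter, 42 mm high. Origin: centre of its underside.
- tape: Bystander, leave alone: roll of blue tape lying flat, a ring 90 mm outer and 76 mm inner diameter, 25 mm high. Origin: centre of its underside.
- driver: Bystander, leave alone: screwdriver with a green handle, 190 mm long, lying roughly crosswise at the far side of the work, beyond reach of the job. x along the shaft, handle to -x; origin near its middle, on its underside.
There are look-alikes about, which are no part of the job. Leave any purple look-alike of the lens alone.

How it is judged:
By the outcome, as a careful person would: the job done as asked, in the order asked, and still so for the second after the job is handed in, with the robot touching nothing.
It also fails if it takes over 99 s, if anything falls off the work surface, if the arm or the gripper's body presses on something with over 40 N, if the wrist force passes 120 N, or if a joint passes its speed limit or range.

## Working session

There is one attempt and no reset: what is moved stays moved. The work goes in short steps, Python scripts to look and compute and a tool call to move; the robot and the scene stay as the last step left them, time stands still between calls to the robot, and variables do not carry over. Pictures are saved under pics/ and viewed, about 12 in all and at most 16, crops included, and the job is handed in when it is done.

Besides the shell and the picture viewer there is one more tool, called after "Emit:" by a JSON object that holds its "method" and its "body". move_arm: Moves the arm, as the interface text tells. Its arguments: {"type":"object","properties":{"increments":{"type":"array","items":{"type":"array","items":{"type":"number"}}},"newtons":{"type":"number"}},"required":["increments"]}

```bash
ls; mkdir -p pics; python3 - <<'E'
from plant import manip, optics
import cv2
print(manip.read_state())
for n in ("scene","top","wrist"):
    c=optics.read_camera(n); cv2.imwrite(f"pics/{n}0.png",c["img"]); print(n,{k:v for k,v in c.items() if k!="img"})
E
```

```text
pics
{'clock': 0.0, 'joint_positions': array([ 1.18080412,  0.33392497,  0.03985376,  1.46628933, -0.01342123,
        1.34327701, -0.05850611]), 'qvel': array([-2.74777665e-04, -1.62055861e-03,  1.05035096e-03, -1.33867181e-03,
        5.84942066e-05, -9.14507588e-04, -6.69129202e-04]), 'tau': array([-7.99426307e-04, -6.58569932e+01,  1.36494912e+00, -4.05551934e+01,
        1.67432916e-02,  1.26627480e-02, -4.56081722e-06]), 'position': array([ 0.18622236, -0.62227502,  0.23040304]), 'ee_rot': array([-3.10686213e+00, -4.54920973e-01,  5.01808664e-04]), 'contact_force': array([-0.26516409, -0.38525433, -0.31178261]), 'moment': array([ 0.03220704, -0.00294559,  0.03952937]), 'grip_width': 1.0003488877266182}
scene {'mtx': array([[549.70070358,   0.        , 319.76592548],
       [  0.        , 549.70070358, 236.29171856],
       [  0.        ,   0.        ,   1.        ]]), 'xyz': array([1.25294116, 0.19736804, 0.62674122]), 'attitude': array([0.56679461, 0.78195211, 1.75705545])}
top {'mtx': array([[434.13239837,   0.        , 312.24038033],
       [  0.        , 434.13239837, 241.29048974],
       [  0.        ,   0.        ,   1.        ]]), 'xyz': array([0.56013851, 0.00672755, 0.89655036]), 'attitude': array([ 0.05589264, -0.05668739, -1.59718253])}
wrist {'mtx': array([[371.64829954,   0.        , 317.69783991],
       [  0.        , 371.64829954, 241.29981516],
       [  0.        ,   0.        ,   1.        ]]), 'xyz': array([ 0.26369003, -0.60074882,  0.37324811]), 'attitude': array([-0.27328629,  0.20709771, -1.26829214])}
```

View pics/scene0.png

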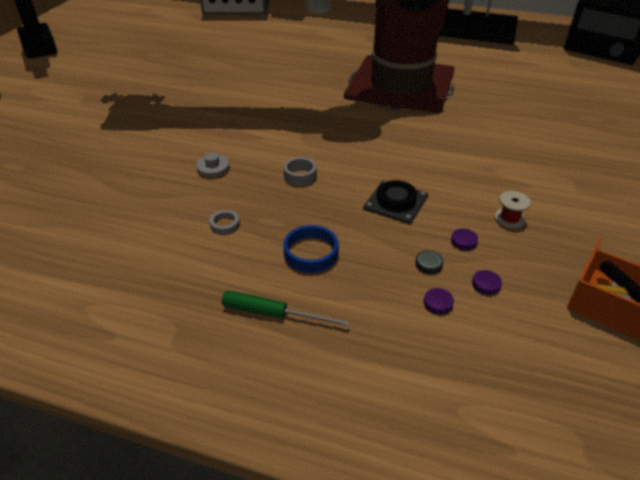

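View pics/top0.png

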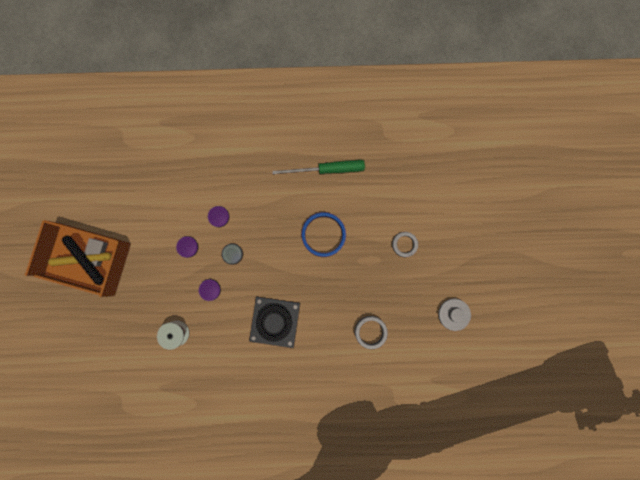

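The scene view shows the real lens as grey at (429,261) among three purple look-alikes. In the top view the lens is at (232,254), holder (274,322), spacer (371,333), cover (455,315) and lock ring (405,245).

```bash
cat > h.py <<'E'
import numpy as np, cv2
from scipy.spatial.transform import Rotation as R
from plant import manip, optics
def rays(c,px,fish=False):
    px=np.atleast_2d(px).astype(float); K=c["mtx"]
    u=(px[:,0]-K[0,2])/K[0,0]; v=(px[:,1]-K[1,2])/K[1,1]
    if fish:
        r=np.hypot(u,v)+1e-12; d=np.c_[u/r*np.sin(r),-v/r*np.sin(r),-np.cos(r)]
    else: d=np.c_[u,-v,-np.ones_like(u)]
    return R.from_rotvec(c["attitude"]).apply(d)
def cast(c,px,z,fish=False):
    d=rays(c,px,fish); return c["xyz"]+d*((z-c["xyz"][2])/d[:,2])[:,None]
def proj(c,P,fish=False):
    q=R.from_rotvec(c["attitude"]).inv().apply(np.atleast_2d(P)-c["xyz"]); x,y,z=q[:,0],-q[:,1],-q[:,2]; K=c["mtx"]
    if fish:
        r=np.hypot(x,y)+1e-12; t=np.arctan2(r,z); u,v=x/r*t,y/r*t
    else: u,v=x/z,y/z
    return np.c_[K[0,0]*u+K[0,2],K[1,1]*v+K[1,2]]
def circ(P):  # algebraic circle fit in xy
    A=np.c_[2*P[:,:2],np.ones(len(P))]; s=np.linalg.lstsq(A,(P[:,:2]**2).sum(1),rcond=None)[0]
    r=np.sqrt(s[2]+s[0]**2+s[1]**2); return s[:2],r,np.std(np.hypot(*(P[:,:2]-s[:2]).T)-r)
def greymask(img,smax=70):
    h=cv2.cvtColor(img,cv2.COLOR_BGR2HSV); return (h[...,1]<smax).astype(np.uint8)*255
def blobs(m,mode=cv2.RETR_CCOMP,amin=60):
    cs,hi=cv2.findContours(m,mode,cv2.CHAIN_APPROX_NONE)
    return [(k[:,0,:],hi[0][i][3]>=0) for i,k in enumerate(cs) if cv2.contourArea(k)>amin]
def snap(n,f=None):
    c=optics.read_camera(n)
    if f: cv2.imwrite(f"pics/{f}.png",c["img"])
    return c
E
python3 - <<'E'
from h import *
np.set_printoptions(precision=4,suppress=True)
c=snap("top")
for smax in (70,):
  for k,hole in blobs(greymask(c["img"],smax)):
    p=k.mean(0)
    if 130<p[1]<400 and 140<p[0]<500:
      for z in (.006,.013,.024): 
        P=cast(c,k,z); ce,r,s=circ(P); print(p.round(1),hole,z,ce,r,s, cv2.minAreaRect(P[:,:2].astype(np.float32)) if 260<p[0]<290 and z<.01 else "")
s=manip.read_state(); Rt=R.from_rotvec(s["ee_rot"]).as_matrix(); print(Rt)
w=optics.read_camera("wrist"); print("cam in tool",Rt.T@(w["xyz"]-s["position"])); print(Rt.T@R.from_rotvec(w["attitude"]).as_matrix())
E
```

```text
[172.4 334.3] False 0.006 [0.4424 0.2937] 0.02991233123847748 0.0023211333855293267 
[172.4 334.3] False 0.013 [0.4433 0.2914] 0.02967721110501823 0.0023028885624487277 
[172.4 334.3] False 0.024 [0.4447 0.2879] 0.02930773660958954 0.002274218126179223 
[370.7 331.9] False 0.006 [ 0.4364 -0.1081] 0.03234299680251956 0.0006467644554629001 
[370.7 331.9] False 0.013 [ 0.4373 -0.1072] 0.032088770889336427 0.000641680687706033 
[370.7 331.9] False 0.024 [ 0.4389 -0.1058] 0.03168927302576762 0.0006336919098023895 
[370.6 331.8] True 0.006 [ 0.4368 -0.1074] 0.0240761445385415 0.0006425502360965545 
[370.6 331.8] True 0.013 [ 0.4378 -0.1065] 0.02388689862949438 0.0006374995934014535 
[370.6 331.8] True 0.024 [ 0.4393 -0.1051] 0.02358951220099073 0.0006295628691662971 
[454.3 314.2] False 0.006 [ 0.4676 -0.2791] 0.03192977845357552 0.0005965832501031333 
[454.3 314.2] False 0.013 [ 0.4684 -0.2768] 0.03167880056384438 0.0005918939220710416 
[454.3 314.2] False 0.024 [ 0.4695 -0.2733] 0.03128440673711909 0.0005845249780206178 
[274.1 321.9] False 0.006 [0.4621 0.0872] 0.050855778691818544 0.00
[... 818 characters left out ...]
243.8] True 0.006 [ 0.6135 -0.1845] 0.01812622655817539 0.0005820992283279923 
[404.7 243.8] True 0.013 [ 0.613 -0.183] 0.017983748836425582 0.0005775237491666528 
[404.7 243.8] True 0.024 [ 0.6124 -0.1806] 0.01775985527364364 0.0005703337104845429 
[295.7 170.2] False 0.006 [0.7613 0.0352] 0.03087355641421794 0.01202195809923095 
[295.7 170.2] False 0.013 [0.7597 0.0349] 0.03063088075492049 0.01192746180704508 
[295.7 170.2] False 0.024 [0.7572 0.0346] 0.0302495332903132 0.011778967633609343 
[[ 0.958   0.2867 -0.0003]
 [ 0.2867 -0.958   0.0009]
 [-0.0001 -0.0009 -1.    ]]
cam in tool [ 0.0804  0.0013 -0.1427]
[[-0.0003  0.9492  0.3146]
 [ 1.     -0.0001  0.0013]
 [ 0.0013  0.3146 -0.9492]]
```

View pics/wrist0.png

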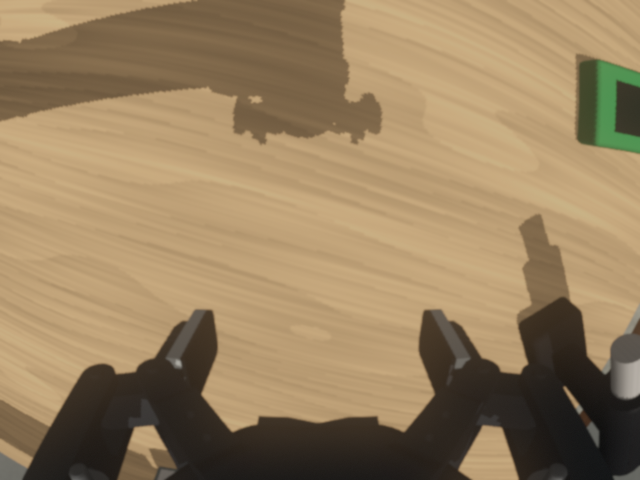

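The wrist view shows open space between the fingers, with the pads near (205,330) and (435,330). The camera sits on the tool's +x side. The measured sizes match the ones given, so I'll move over the lens.

Emit:
{"method": "move_arm", "body": {"increments": [[0, 0, 0, 34, -35, 4, 75], [0, 0, 0, 34, -35, 4, 75], [0, 0, 0, 34, -35, 4, 75], [0, 0, 0, 34, -35, 4, 75], [0, 0, 0, 34, -35, 4, 75], [0, 0, 0, 34, -35, 4, 75], [0, 0, 0, 34, -35, 4, 75], [0, 0, 0, 34, -35, 4, 75], [0, 0, 0, 34, -35, 4, 75], [0, 0, 0, 34, -35, 4, 75], [0, 0, 0, 34, -35, 4, 75], [0, 0, 0, 34, -35, 4, 75], [0, 0, 0, 34, -35, 4, 75], [0, 0, 0, 34, -35, 4, 75], [0, 0, 0, 34, -35, 4, 75], [0, 0, 0, 34, -35, 4, 75], [0, 0, 0, 34, -35, 4, 75], [0, 0, 0, 30, -30, 4, 75]], "newtons": 25}}

```text
clock: 2.05
position: [0.5982, 0.1623, 0.1552]
ee_rot: [3.105, 0.43, 0.005]
contact_force: [0.7, -0.3, -0.0]
grip_width: 0.752
```

```bash
cat >> h.py <<'E'
def delta(target, yaw=None):
    s=manip.read_state(); Rt=R.from_rotvec(s["ee_rot"]); M=Rt.as_matrix()
    print("t %.2f pos %s grip %.3f F %s"%(s["clock"],s["position"].round(4),s["grip_width"],s["contact_force"].round(1)))
    print("tool x dir deg %.1f, z axis %s, q7 %.2f"%(np.degrees(np.arctan2(M[1,0],M[0,0])),M[:,2].round(4),s["joint_positions"][6]))
    print("delta tool mm",(M.T@(np.array(target)-s["position"])*1000).round(1))
    # turn to vertical with same (or given) heading of tool x
    y=np.arctan2(M[1,0],M[0,0]) if yaw is None else np.radians(yaw)
    G=np.array([[np.cos(y),np.sin(y),0],[np.sin(y),-np.cos(y),0],[0,0,-1]])
    print("turn to vertical",(Rt.inv()*R.from_matrix(G)).as_rotvec().round(3))
def wcirc(c,z,near,rmin,rmax,fish=True,smax=70,mask=None,amin=60):
    m=greymask(c["img"],smax) if mask is None else mask
    for k,hole in blobs(m,amin=amin):
        P=cast(c,k,z,fish); ce,r,s=circ(P)
        if rmin<r<rmax and np.hypot(*(ce-near))<.06: print("z",z,"hole" if hole else "outer",ce.round(4),"r %.4f sd %.4f"%(r,s),k.mean(0).round(0))
E
python3 - <<'E'
from h import *
c=snap("wrist","w1"); delta([.603,.170,.06],16.7)
for z in (.006,.012): wcirc(c,z,np.array([.603,.17]),.015,.03)
E
```

```text
t 2.10 pos [0.5989 0.1696 0.1541] grip 0.752 F [-3.5  3.7  0.3]
tool x dir deg 16.1, z axis [ 0.0039 -0.0014 -1.    ], q7 -1.83
delta tool mm [ 3.7  0.5 94.1]
turn to vertical [ 0.002 -0.003 -0.011]
z 0.006 outer [0.6022 0.1689] r 0.0216 sd 0.0004 [309. 215.]
z 0.012 outer [0.6037 0.1692] r 0.0212 sd 0.0004 [309. 215.]
```

View pics/w1.png

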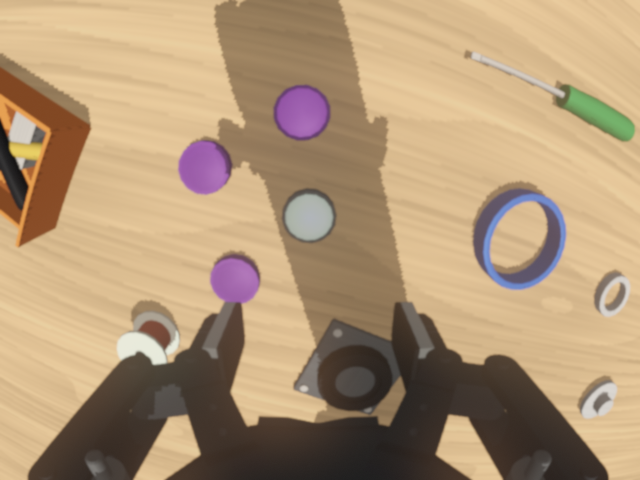

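The wrist view shows the grey lens at (309,215) with purple discs around it and the fingers clear of them. The two cameras agree within 1 mm, with the lens at (0.603, 0.169). I'll descend, squeeze lightly, and check the centring with a second squeeze after a 90° turn.

Emit:
{"method": "move_arm", "body": {"increments": [[0.002, -0.003, 0, 3.7, 1, 40, 75], [0, 0, 0, 0, 0, 40, 75], [0, 0, 0, 0, 0, 35, 75], [0, 0, 0, 0, 0, 20, 75], [0, 0, 0, 0, 0, 7, 75], [0, 0, 0, 0, 0, 2, 75], [0, 0, 0, 0, 0, 0, 75]]}}

```text
clock: 2.8
position: [0.6045, 0.1755, 0.0054]
ee_rot: [-3.106, -0.449, -0.003]
contact_force: [-0.1, -0.3, 0.6]
grip_width: 0.754
```

```bash
python3 - <<'E'
from h import *
delta([.603,.169,.005],16.7)
E
```

```text
t 2.80 pos [0.6045 0.1755 0.0054] grip 0.754 F [-0.1 -0.3  0.6]
tool x dir deg 16.4, z axis [ 0.0013  0.0032 -1.    ], q7 -1.91
delta tool mm [-3.2  5.8  0.4]
turn to vertical [-0.003 -0.002 -0.005]
```

Emit:
{"method": "move_arm", "body": {"increments": [[-0.003, -0.002, 0, -3, 5.8, 0, 75], [0, 0, 0, 0, 0, 0, 75], [0, 0, 0, 0, 0, 0, 45], [0, 0, 0, 0, 0, 0, 45], [0, 0, 0, 0, 0, 0, 45], [0, 0, 0, 0, 0, 0, 45], [0, 0, 0, 0, 0, 0, 45], [0, 0, 0, 0, 0, 0, 45], [0, 0, 0, 0, 0, 0, 45]], "newtons": 20}}

```text
clock: 3.7
position: [0.6072, 0.1695, 0.0123]
ee_rot: [3.109, 0.448, 0.016]
contact_force: [-0.0, -0.1, -0.3]
grip_width: 0.447
```

```bash
python3 - <<'E'
from h import *
delta([.603,.169,.005],16.7)
print(manip.read_state()["joint_positions"].round(2))
E
```

```text
t 3.70 pos [0.6072 0.1695 0.0123] grip 0.447 F [-0.  -0.1 -0.3]
tool x dir deg 16.4, z axis [ 0.01    0.0013 -0.9999], q7 -1.90
delta tool mm [-4.2 -0.7  7.2]
turn to vertical [ 0.002 -0.01  -0.006]
[ 0.11  0.56 -0.59  1.71  0.37  0.97 -1.9 ]
```

```bash
python3 - <<'E'
from h import *
c=snap("wrist","w2"); c2=snap("scene"); 
im=c2["img"][150:330,340:560]; cv2.imwrite("pics/both2.png",np.hstack([c["img"][60:420,120:500],cv2.resize(im,(420,360),interpolation=cv2.INTER_CUBIC)]))
E
```

```text
(no output)
```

View pics/both2.png

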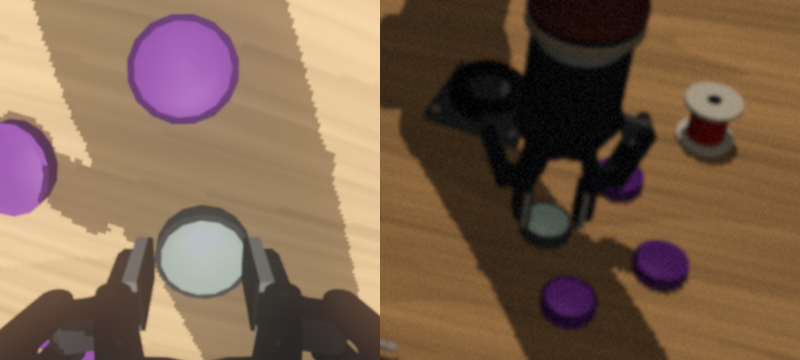

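The left half shows the lens ahead of the pads, centred near pixel (323,310), gripped at a chord or just under its edge. The lens was not between the pads' centres, so I'll compute its location now.

```bash
python3 - <<'E'
from h import *
w=snap("wrist"); s=manip.read_state()
wcirc(w,.012,np.array([.603,.17]),.012,.03)
t=snap("top"); wcirc(t,.012,np.array([.603,.17]),.012,.03,fish=False)
g=cv2.cvtColor(w["img"],cv2.COLOR_BGR2HSV)
m=((cv2.inRange(g,(60,0,90),(130,90,255)))) 
for k,h in blobs(m,amin=1500):
  for z in (.013,.02): print(cast(w,cv2.fitEllipse(k)[0],z,True),cv2.fitEllipse(k))
Rt=R.from_rotvec(s["ee_rot"])
for n,p in (("tcp",[0,0,0]),("grasp",[0,0,-.019]),("L",[0,-.019,0]),("Rr",[0,.019,0])): print(n,proj(w,s["position"]+Rt.apply(p),True).round(0))
E
```

```text
z 0.012 outer [0.6213 0.1431] r 0.0211 sd 0.0064 [244. 245.]
[[0.60885331 0.1635275  0.013     ]] ((329.32037353515625, 313.9041442871094), (61.693359375, 71.0802001953125), 135.654541015625)
[[0.61250008 0.16486007 0.02      ]] ((329.32037353515625, 313.9041442871094), (61.693359375, 71.0802001953125), 135.654541015625)
tcp [[315. 313.]]
grasp [[315. 336.]]
L [[272. 313.]]
Rr [[358. 313.]]
```

```bash
python3 - <<'E'
from h import *
w=snap("wrist"); s=manip.read_state(); Rt=R.from_rotvec(s["ee_rot"]); im=w["img"].copy()
im=cv2.resize(im[250:400,230:410],None,fx=4,fy=4,interpolation=cv2.INTER_CUBIC)
for y in (-.019,.019):
  for i,z in enumerate((0,-.005,-.010,-.015)):
    a,b=[tuple(int(v) for v in (proj(w,s["position"]+Rt.apply([x,y,z]),True)[0]-[230,250])*4+2) for x in (-.011,.011)]
    cv2.line(im,a,b,[(0,0,255),(0,255,0),(255,0,0),(0,255,255)][i],1)
cv2.imwrite("pics/tip.png",im)
E
```

```text
(no output)
```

View pics/tip.png

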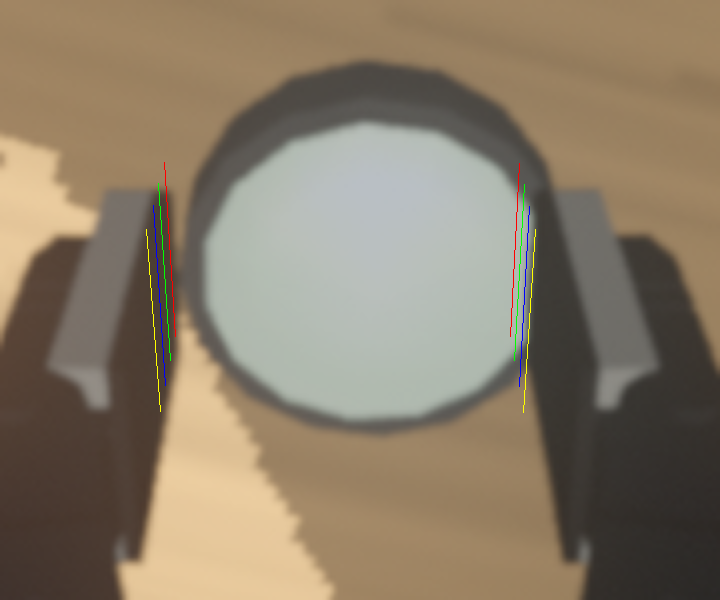

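The enlarged view shows the lens flat on the bench below the pads, with its outline from x=190 to 545. The finger tips are about 5 mm behind the TCP at this opening. My grasp was therefore too high and slid over the dome, so I'll rise, look again and go lower.

Emit:
{"method": "move_arm", "body": {"increments": [[0, 0, 0, 0, 0, -5, 70], [0.002, -0.01, 0, -4, 0, -25, 70], [0, 0, 0, 0, 0, -40, 65], [0, 0, 0, 0, 0, -20, 65], [0, 0, 0, 0, 0, 0, 65], [0, 0, 0, 0, 0, 0, 65]]}}

```text
clock: 4.55
position: [0.6022, 0.1683, 0.1057]
ee_rot: [-3.109, -0.448, 0.003]
contact_force: [0.3, 0.6, -0.5]
grip_width: 0.645
```

```bash
python3 - <<'E'
from h import *
c=snap("wrist")
for z in (.006,.012): wcirc(c,z,np.array([.603,.17]),.015,.03)
t=snap("top"); wcirc(t,.006,np.array([.603,.17]),.012,.03,fish=False)
delta([.604,.168,.03],16.7)
E
```

```text
z 0.006 outer [0.6043 0.165 ] r 0.0221 sd 0.0005 [322. 239.]
z 0.012 outer [0.6061 0.1656] r 0.0215 sd 0.0005 [322. 239.]
z 0.006 outer [0.6208 0.1641] r 0.0299 sd 0.0071 [234. 243.]
t 4.65 pos [0.6018 0.1682 0.105 ] grip 0.652 F [ 0.2 -0.1  0.2]
tool x dir deg 16.4, z axis [-3.3e-03  1.0e-04 -1.0e+00], q7 -1.84
delta tool mm [ 2.3  0.9 75. ]
turn to vertical [-0.001  0.003 -0.005]
```

Emit:
{"method": "move_arm", "body": {"increments": [[-0.001, 0.003, 0, 2.2, 3.8, 0, 65], [0, 0, 0, 0, 0, 35, 65], [0, 0, 0, 0, 0, 30, 65], [0, 0, 0, 0, 0, 15, 65], [0, 0, 0, 0, 0, 3, 65], [0, 0, 0, 0, 0, 0, 65], [0, 0, 0, 0, 0, 0, 65]]}}

```text
clock: 5.35
position: [0.6045, 0.1636, 0.0163]
ee_rot: [3.109, 0.448, -0.006]
contact_force: [0.2, 0.4, 0.8]
grip_width: 0.647
```

```bash
python3 - <<'E'
from h import *
delta([.605,.1652,.0],16.7)
E
```

```text
t 5.35 pos [0.6045 0.1636 0.0163] grip 0.647 F [0.2 0.4 0.8]
tool x dir deg 16.4, z axis [-3.9e-03 -9.0e-04 -1.0e+00], q7 -1.88
delta tool mm [ 1.  -1.4 16.3]
turn to vertical [-0.     0.004 -0.005]
```

Emit:
{"method": "move_arm", "body": {"increments": [[0, 0.004, 0, 1, -1.4, 10, 65], [0, 0, 0, 0, 0, 6, 65], [0, 0, 0, 0, 0, 0.5, 65], [0, 0, 0, 0, 0, 0, 50], [0, 0, 0, 0, 0, 0, 40], [0, 0, 0, 0, 0, 0, 40], [0, 0, 0, 0, 0, 0, 40], [0, 0, 0, 0, 0, 0, 40]]}}

```text
clock: 6.15
position: [0.6072, 0.1661, 0.0019]
ee_rot: [-3.109, -0.448, -0.009]
contact_force: [-0.2, -0.8, -0.1]
grip_width: 0.499
```

```bash
python3 - <<'E'
from h import *
delta([.605,.1652,.0],16.7)
E
```

```text
t 6.15 pos [0.6072 0.1661 0.0019] grip 0.499 F [-0.2 -0.8 -0.1]
tool x dir deg 16.4, z axis [ 0.0053  0.0013 -1.    ], q7 -1.90
delta tool mm [-2.4  0.3  1.9]
turn to vertical [ 0.    -0.005 -0.005]
```

Emit:
{"method": "move_arm", "body": {"increments": [[0, -0.005, 0, -2.4, 0, 0, 65], [0, 0, 0, 0, 0, 0, 65], [0, 0, -0.143, 0, 0, 0, 65], [0, 0, -0.143, 0, 0, 0, 65], [0, 0, -0.143, 0, 0, 0, 65], [0, 0, -0.143, 0, 0, 0, 65], [0, 0, -0.143, 0, 0, 0, 65], [0, 0, -0.143, 0, 0, 0, 65], [0, 0, -0.143, 0, 0, 0, 65], [0, 0, -0.143, 0, 0, 0, 65], [0, 0, -0.143, 0, 0, 0, 65], [0, 0, -0.143, 0, 0, 0, 65], [0, 0, -0.143, 0, 0, 0, 65], [0, 0, 0, 0, 0, 0, 65]]}}

```text
clock: 7.55
position: [0.6055, 0.1646, 0.0027]
ee_rot: [1.798, 2.574, 0.0]
contact_force: [0.8, 0.2, -0.3]
grip_width: 0.645
```

```bash
python3 - <<'E'
from h import *
delta([.605,.1652,.0],106.4)
E
```

```text
t 7.55 pos [0.6055 0.1646 0.0027] grip 0.645 F [ 0.8  0.2 -0.3]
tool x dir deg 110.1, z axis [ 0.0017 -0.001  -1.    ], q7 -0.42
delta tool mm [ 0.7 -0.2  2.7]
turn to vertical [0.001 0.001 0.065]
```

Emit:
{"method": "move_arm", "body": {"increments": [[0, 0, 0, 0.9, 0, 1.5, 65], [0, 0, 0, 0, 0, 0, 55], [0, 0, 0, 0, 0, 0, 40], [0, 0, 0, 0, 0, 0, 40], [0, 0, 0, 0, 0, 0, 40], [0, 0, 0, 0, 0, 0, 40]], "newtons": 30}}

```text
clock: 8.15
position: [0.6053, 0.1655, 0.0015]
ee_rot: [1.815, 2.561, 0.0]
contact_force: [0.7, -0.3, -0.2]
grip_width: 0.501
```

```bash
python3 - <<'E'
from h import *
delta([.4625,.087,.1],106.4)
E
```

```text
t 8.15 pos [0.6053 0.1655 0.0015] grip 0.501 F [ 0.7 -0.3 -0.2]
tool x dir deg 109.4, z axis [ 0.0023 -0.0016 -1.    ], q7 -0.44
delta tool mm [ -27.  -160.5  -98.7]
turn to vertical [0.002 0.002 0.052]
```

Emit:
{"method": "move_arm", "body": {"increments": [[0, 0, 0, 0, 0, -20, 40], [0, 0, 0, 0, 0, -50, 40], [0, 0, 0, -3, -15, -45, 40], [0, 0, 0, -5, -32, -30, 40], [0, 0, 0, -5, -32, -4, 40], [0, 0, 0, -5, -32, 0, 40], [0, 0, 0, -5, -32, 0, 40], [0, 0, 0, -4, -17, 0, 40], [0, 0, 0, 0, 0, 0, 40], [0, 0, 0, 0, 0, 0, 40], [0, 0, 0, 0, 0, 0, 40]]}}

```text
clock: 9.25
position: [0.4591, 0.0895, 0.1651]
ee_rot: [1.806, 2.558, -0.003]
contact_force: [0.3, 0.3, -1.1]
grip_width: 0.493
```

```bash
python3 - <<'E'
from h import *
c=snap("wrist","w3"); delta([.4625,.087,.08],106.4)
# dark mask
h=cv2.cvtColor(c["img"],cv2.COLOR_BGR2HSV)
for sm in (70,110):
  wcirc(c,.026,np.array([.4625,.087]),.015,.06,smax=sm); wcirc(c,.008,np.array([.4625,.087]),.04,.08,smax=sm)
im=c["img"].copy()
for r,z,col in ((.0245,.026,(0,0,255)),(.036,.026,(0,255,0)),(.0245,.021,(255,0,0))):
  t=np.linspace(0,6.283,90); P=np.c_[.4625+r*np.cos(t),.087+r*np.sin(t),0*t+z]
  for q in proj(c,P,True): cv2.circle(im,(int(round(q[0])),int(round(q[1]))),0,col,-1)
cv2.imwrite("pics/w3o.png",cv2.resize(im[120:360,180:460],None,fx=2.5,fy=2.5))
E
```

```text
t 9.30 pos [0.4592 0.0897 0.1651] grip 0.495 F [-0.5  1.  -0.6]
tool x dir deg 109.6, z axis [ 0.0075 -0.007  -0.9999], q7 -0.05
delta tool mm [-2.9  1.8 85.1]
turn to vertical [0.005 0.009 0.055]
z 0.026 hole [0.4607 0.0884] r 0.0305 sd 0.0073 [319. 225.]
z 0.008 outer [0.4785 0.0429] r 0.0755 sd 0.0247 [317. 261.]
```

View pics/w3o.png

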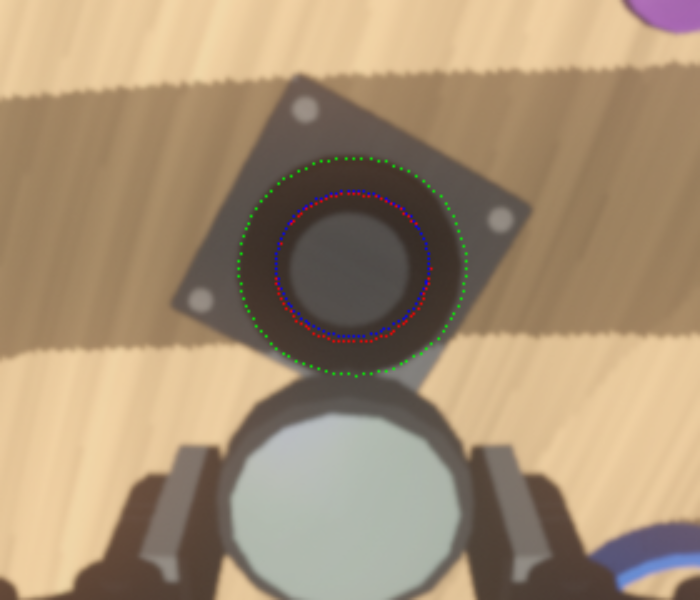

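The lens is held square. The overlay puts the cup where predicted, with its outer green circle on the cup's edge at (240–465, 157–376). The grey seat centre at (350,268) agrees within about 1 mm.

```bash
python3 - <<'E'
from h import *
c=snap("wrist"); g=cv2.cvtColor(c["img"],cv2.COLOR_BGR2GRAY)
px0=np.array([320,227])
for th in (50,55,60,65,70,75):
  m=(g>th).astype(np.uint8)*255
  for k,hole in blobs(m,amin=500):
    if np.hypot(*(k.mean(0)-px0))<15 and len(k)<400: print(th,hole,*[x if np.isscalar(x) else x.round(4) for x in circ(cast(c,k,.021 if not hole else .026,True))])
h=cv2.cvtColor(c["img"],cv2.COLOR_BGR2HSV); print(h[227,318:324:3],h[227,280:360:8])
delta([.4625,.087,.08],106.4)
E
```

```text
50 True [0.463  0.0887] 0.023323373894286962 0.0035955030397698436
55 False [0.4622 0.0847] 0.019573870512579656 0.0002567420491675489
55 True [0.4612 0.0898] 0.03136414347044234 0.0024081619185055848
60 False [0.4621 0.0849] 0.019059160578773583 0.00026400996575561865
60 True [0.4613 0.0876] 0.03513098940379646 0.00048423495212337894
65 False [0.4621 0.085 ] 0.01867926370739411 0.00021599336100821807
65 True [0.4613 0.0872] 0.0357576871753347 0.0004487949014813169
70 False [0.462 0.085] 0.018253887852259877 0.00023030122449791917
70 True [0.4613 0.0872] 0.036130812223361876 0.0004346244268126316
75 False [0.4621 0.0851] 0.017754905406429378 0.00023882473389395017
75 True [0.4624 0.0854] 0.03749110203942545 0.0022209934536465818
[[15 19 82]
 [15 19 81]] [[11 85 63]
 [12 85 60]
 [11 36 77]
 [13 22 83]
 [13 22 81]
 [15 19 81]
 [10 19 80]
 [11 25 82]
 [11 62 58]
 [12 78 59]]
t 9.35 pos [0.4591 0.0898 0.1649] grip 0.494 F [ 0.6  0.5 -1. ]
tool x dir deg 109.6, z axis [ 0.007  -0.0065 -1.    ], q7 -0.05
delta tool mm [-3.1  1.9 84.9]
turn to vertical [0.005 0.008 0.056]
```

Emit:
{"method": "move_arm", "body": {"increments": [[0.005, 0.008, 0, -3.7, 1.5, 20, 40], [0, 0, 0, 0, 0, 35, 40], [0, 0, 0, 0, 0, 30, 40], [0, 0.14, 0, 0, 0, 10, 40], [0, 0.14, 0, 0, 0, 0, 40], [0, 0, 0, 0, 0, 0, 40], [0, 0, 0, 0, 0, 0, 40]]}}

```text
clock: 10.05
position: [0.4655, 0.0971, 0.0667]
ee_rot: [-1.649, -2.371, -0.253]
contact_force: [-0.3, -0.1, -0.6]
grip_width: 0.492
```

```bash
python3 - <<'E'
from h import *
delta([.4617,.0868,.030])
E
```

```text
t 10.05 pos [0.4655 0.0971 0.0667] grip 0.492 F [-0.3 -0.1 -0.6]
tool x dir deg 110.4, z axis [-0.0985  0.2771 -0.9558], q7 0.05
delta tool mm [-18.8  -7.3  32.5]
turn to vertical [ 0.004 -0.298 -0.001]
```

Emit:
{"method": "move_arm", "body": {"increments": [[0, 0, 0, -9, -4, 13, 40], [0, 0, 0, -6, -2.5, 9, 40], [0, 0, 0, -2, -0.8, 4, 40], [0, 0, 0, 0, 0, 0, 40], [0, 0, 0, 0, 0, 0, 40]]}}

```text
clock: 10.55
position: [0.4609, 0.0877, 0.0344]
ee_rot: [-1.646, -2.38, -0.247]
contact_force: [-0.2, 0.1, -0.9]
grip_width: 0.495
```

```bash
python3 - <<'E'
from h import *
delta([.4617,.0868,.030])
E
```

```text
t 10.55 pos [0.4609 0.0877 0.0344] grip 0.495 F [-0.2  0.1 -0.9]
tool x dir deg 110.7, z axis [-0.0979  0.271  -0.9576], q7 0.05
delta tool mm [-2.3  0.4  3.9]
turn to vertical [ 0.004 -0.292 -0.001]
```

Emit:
{"method": "move_arm", "body": {"increments": [[0, 0, 0, -2.3, 0.4, 3, 40], [0, 0, 0, 0, 0, 1.5, 40], [0, 0, 0, -0.3, 0, 1, 40], [0, 0, 0, 0, 0, 0, 40]]}}

```text
clock: 10.95
position: [0.4624, 0.0873, 0.0288]
ee_rot: [-1.646, -2.382, -0.247]
contact_force: [-1.0, -0.8, -0.6]
grip_width: 0.496
```

```bash
python3 - <<'E'
from h import *
delta([.4617,.0868,.028])
E
```

```text
t 10.95 pos [0.4624 0.0873 0.0288] grip 0.496 F [-1.  -0.8 -0.6]
tool x dir deg 110.8, z axis [-0.0962  0.2698 -0.9581], q7 0.04
delta tool mm [-0.4 -0.8  0.7]
turn to vertical [ 0.006 -0.29  -0.001]
```

Emit:
{"method": "move_arm", "body": {"increments": [[0, 0, 0, -0.5, -0.5, 1, 40], [0, 0, 0, -0.3, 0, 1, 40], [0, 0, 0, 0, 0, 0, 40]]}}

```text
clock: 11.25
position: [0.4622, 0.0878, 0.0273]
ee_rot: [-1.645, -2.382, -0.249]
contact_force: [-1.3, -1.1, 2.8]
grip_width: 0.494
```

Emit:
{"method": "move_arm", "body": {"increments": [[0, 0, 0, -0.4, 0, 1.2, 40], [0, 0, 0, 0, 0, 0, 40]]}}

```text
clock: 11.45
position: [0.4621, 0.0881, 0.0268]
ee_rot: [-1.645, -2.382, -0.248]
contact_force: [-2.6, -1.4, 6.6]
grip_width: 0.498
```

Emit:
{"method": "move_arm", "body": {"increments": [[0, -0.05, 0, -0.5, -0.2, 0.5, 40], [0, -0.05, 0, -0.5, 0, 0.6, 40], [0, -0.05, 0, -0.4, 0, 0.7, 40], [0, -0.05, 0, -0.4, 0, 0.7, 40], [0, -0.05, 0, -0.3, 0, 0.7, 40], [0, -0.04, 0, -0.2, 0, 0.5, 40], [0, 0, 0, 0, 0, 0, 40]]}}

```text
clock: 12.15
position: [0.4626, 0.0877, 0.0247]
ee_rot: [1.782, 2.575, 0.001]
contact_force: [1.0, 0.9, -0.8]
grip_width: 0.494
```

```bash
python3 - <<'E'
from h import *
delta([.4617,.0868,.0225])
E
```

```text
t 12.15 pos [0.4626 0.0877 0.0247] grip 0.494 F [ 1.   0.9 -0.8]
tool x dir deg 110.6, z axis [ 0.0082 -0.0052 -1.    ], q7 -0.26
delta tool mm [-0.5 -1.2  2.2]
turn to vertical [0.006 0.008 0.   ]
```

Nearly flat and about 2 mm up. I'll lower it gently onto the floor.

Emit:
{"method": "move_arm", "body": {"increments": [[0.006, 0.008, 0, -0.5, -1, 1, 40], [0, 0, 0, 0, 0, 1, 40], [0, 0, 0, 0, 0, 1, 40], [0, 0, 0, 0, 0, 0, 40]]}}

```text
clock: 12.55
position: [0.4625, 0.0875, 0.0245]
ee_rot: [-1.786, -2.58, -0.001]
contact_force: [0.1, 0.4, -0.7]
grip_width: 0.497
```

```bash
python3 - <<'E'
from h import *
delta([.4617,.0868,.0225])
E
```

```text
t 12.55 pos [0.4625 0.0875 0.0245] grip 0.497 F [ 0.1  0.4 -0.7]
tool x dir deg 110.6, z axis [-0.0031  0.0027 -1.    ], q7 -0.25
delta tool mm [-0.4 -1.   2. ]
turn to vertical [-0.002 -0.004  0.   ]
```

Emit:
{"method": "move_arm", "body": {"increments": [[0, 0, 0, -0.3, -1, 2, 40], [0, 0, 0, 0, 0, 1.5, 40], [0, 0, 0, 0, 0, 1, 40]]}}

```text
clock: 12.85
position: [0.4629, 0.0875, 0.0243]
ee_rot: [-1.786, -2.576, -0.001]
contact_force: [-9.9, -1.1, 22.1]
grip_width: 0.496
```

```bash
python3 - <<'E'
from h import *
c=snap("wrist","w4"); print(manip.read_state()["contact_force"])
d=snap("scene")
a=cv2.resize(c["img"][250:400,225:415],(507,400),interpolation=cv2.INTER_CUBIC); b=cv2.resize(d["img"][150:230,350:450],(290,232),interpolation=cv2.INTER_CUBIC); b=cv2.copyMakeBorder(b,0,168,0,0,cv2.BORDER_CONSTANT)
cv2.imwrite("pics/w4c.png",np.hstack([a,b]))
E
```

```text
[-13.03073039  -1.15095214  30.30056762]
```

View pics/w4c.png

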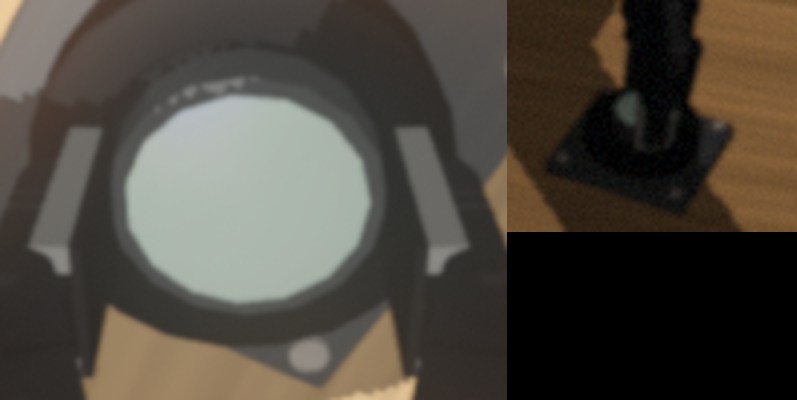

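The lens sits inside the cup with the glass centred near (250,200) in the crop, level and at or just above the floor. I'll ease off and release.

Emit:
{"method": "move_arm", "body": {"increments": [[0, 0, 0, 0, -1.5, -0.7, 40], [0, 0, 0, 0, 0, 0, 40]]}}

```text
clock: 13.15
position: [0.4618, 0.0862, 0.025]
ee_rot: [-1.787, -2.573, -0.002]
contact_force: [0.1, -0.4, 0.1]
grip_width: 0.5
```

Emit:
{"method": "move_arm", "body": {"increments": [[0, 0, 0, 0, 0, 0, 55], [0, 0, 0, 0, 0, 0, 65], [0, 0, 0, 0, 0, -15, 65], [0, 0, 0, 0, 0, -30, 65], [0, 0, 0, 0, 0, -45, 65], [0, 0, 0, 0, 0, -45, 65], [0, 0, 0, 0, 0, 0, 65], [0, 0, 0, 0, 0, 0, 65]]}}

```text
clock: 13.95
position: [0.4622, 0.0831, 0.1621]
ee_rot: [-1.787, -2.564, -0.002]
contact_force: [-0.0, 0.1, -0.5]
grip_width: 0.648
```

```bash
python3 - <<'E'
from h import *
delta([.4617,.0868,.05])
c=snap("wrist","w5"); h=cv2.cvtColor(c["img"],cv2.COLOR_BGR2HSV); g=h[...,2]
cv2.imwrite("pics/w5c.png",cv2.resize(c["img"][120:360,180:460],(700,600)))
for th in (90,110,130):
  for k,hole in blobs(((g>th)&(h[...,1]<90)).astype(np.uint8)*255,amin=400):
    P=cast(c,k,.033,True); ce,r,s=circ(P)
    if .01<r<.04 and np.hypot(*(ce-[.4617,.0868]))<.03: print(th,hole,ce,r,s)
m=((g>65)*255).astype(np.uint8)
for k,hole in blobs(m,amin=400):
    P=cast(c,k,.026,True); ce,r,s=circ(P)
    if .01<r<.05 and np.hypot(*(ce-[.4617,.0868]))<.03: print("dark",hole,ce,r,s)
E
```

```text
t 13.95 pos [0.4622 0.0831 0.1621] grip 0.648 F [-0.   0.1 -0.5]
tool x dir deg 110.3, z axis [-0.0126  0.0104 -0.9999], q7 -0.02
delta tool mm [  2.1   1.7 112.1]
turn to vertical [-0.008 -0.014  0.   ]
90 False [0.46167406 0.08465179] 0.020058326053550075 0.00026688812568617334
90 True [0.46056349 0.08886823] 0.03981625447515018 0.004763627083806488
110 False [0.461641  0.0848753] 0.01917090230098426 0.0002027100222056437
130 False [0.46168766 0.08497011] 0.018652634891709246 0.0002488810486859402
dark True [0.48278171 0.09697182] 0.012582125169495082 0.0037773997801244493
```

View pics/w5c.png

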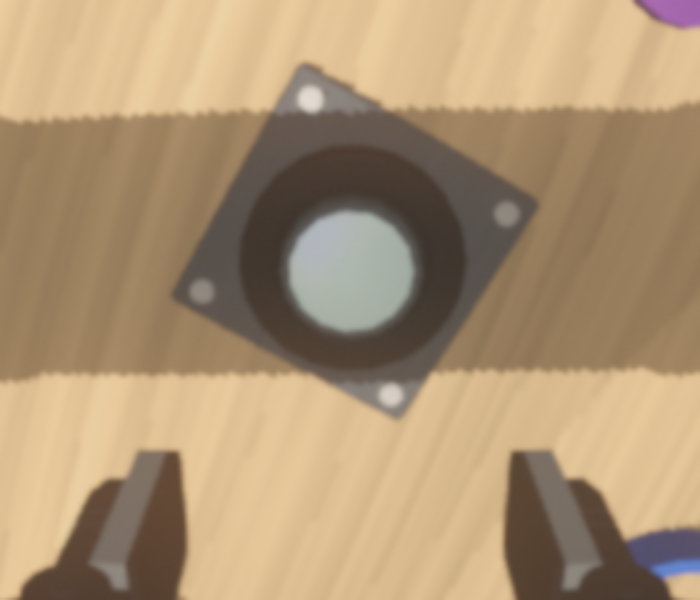

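The lens lies flat in the cup, centred near (351,270) in the crop, and the fingers are clear. I'll move over the spacer and recheck the seat from the other cameras there.

Emit:
{"method": "move_arm", "body": {"increments": [[-0.008, -0.014, 0, -30, -16, 0, 95], [0, 0, 0, -34, -18, 0, 95], [0, 0, 0, -34, -18, 0, 95], [0, 0, 0, -34, -18, 0, 95], [0, 0, 0, -30, -15, 0, 95], [0, 0, 0, -8, -4, 0, 95], [0, 0, 0, 0, 0, 0, 95], [0, 0, 0, 0, 0, 0, 95], [0, 0, 0, 0, 0, 0, 95]]}}

```text
clock: 14.9
position: [0.4326, -0.1092, 0.1526]
ee_rot: [-1.778, -2.573, -0.004]
contact_force: [-0.2, 0.4, -0.0]
grip_width: 0.952
```

```bash
python3 - <<'E'
from h import *
delta([.438,-.107,.05])
c=snap("wrist","w6")
for z in (.012,.024): wcirc(c,z,np.array([.438,-.107]),.02,.04)
t=snap("top"); s=snap("scene"); 
for n,c in (("top",t),("scene",s)):
  h=cv2.cvtColor(c["img"],cv2.COLOR_BGR2HSV); g=h[...,2]; 
  for th in (70,85,100):
   for k,hole in blobs(((g>th)&(h[...,1]<90)).astype(np.uint8)*255,amin=40):
    ce,r,sd=circ(cast(c,k,.033))
    if not hole and .01<r<.03 and np.hypot(*(ce-[.4617,.0868]))<.03: print(n,th,ce,r,sd)
a=cv2.resize(t["img"][290:355,240:310],(420,390),interpolation=cv2.INTER_CUBIC);b=cv2.resize(s["img"][170:226,360:432],(380,296),interpolation=cv2.INTER_CUBIC); b=cv2.copyMakeBorder(b,0,94,0,0,0)
cv2.imwrite("pics/seat.png",np.hstack([a,b]))
E
```

```text
t 14.90 pos [ 0.4326 -0.1092  0.1526] grip 0.952 F [-0.2  0.4 -0. ]
tool x dir deg 110.7, z axis [-0.0104  0.0103 -0.9999], q7 0.50
delta tool mm [ -1.2   6.5 102.5]
turn to vertical [-0.006 -0.013  0.   ]
z 0.012 outer [ 0.4384 -0.1102] r 0.0336 sd 0.0007 [326. 229.]
z 0.012 hole [ 0.4376 -0.1079] r 0.0227 sd 0.0009 [326. 227.]
z 0.024 outer [ 0.437  -0.1071] r 0.0322 sd 0.0007 [326. 229.]
z 0.024 hole [ 0.4362 -0.1049] r 0.0217 sd 0.0009 [326. 227.]
top 70 [0.46162351 0.08668143] 0.01996722896322234 0.0005419158888547428
top 85 [0.46187287 0.08647773] 0.018923550861279923 0.0004899829321977063
top 100 [0.46158511 0.0866136 ] 0.01801212585441721 0.0005775827668671167
scene 70 [0.46478021 0.08673697] 0.014953716900999278 0.0019676558716040507
```

View pics/seat.png

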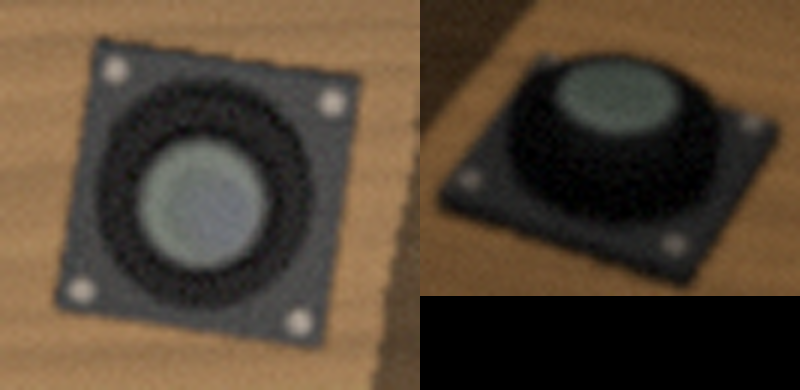

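The seated lens appears centred in both views, (0.4617, 0.0866) against the holder's (0.462, 0.087), and flat. The spacer is at about (0.4372, -0.1073), so I'll descend on it.

Emit:
{"method": "move_arm", "body": {"increments": [[-0.006, -0.013, 0, 0, 4.9, 5, 95], [0, 0, 0, 0, 0, 40, 95], [0, 0, 0, 0, 0, 40, 95], [0, 0, 0, 0, 0, 30, 95], [0, 0, 0, 0, 0, 10, 95], [0, 0, 0, 0, 0, 0, 95], [0, 0, 0, 0, 0, 0, 95]]}}

```text
clock: 15.75
position: [0.4425, -0.1042, 0.0257]
ee_rot: [1.773, 2.581, 0.004]
contact_force: [0.7, -0.7, 0.3]
grip_width: 0.951
```

```bash
python3 - <<'E'
from h import *
delta([.4372,-.1073,.004])
E
```

```text
t 15.75 pos [ 0.4425 -0.1042  0.0257] grip 0.951 F [ 0.7 -0.7  0.3]
tool x dir deg 111.0, z axis [ 0.0098 -0.0037 -0.9999], q7 0.23
delta tool mm [-0.9 -6.3 21.6]
turn to vertical [0.008 0.007 0.   ]
```

Emit:
{"method": "move_arm", "body": {"increments": [[0.006, 0.005, 0, -0.5, -5.5, 0, 95], [0, 0, 0, 0, 0, 0, 95], [0, 0, 0, 0, -0.5, 12, 95], [0, 0, 0, 0, 0, 9, 95], [0, 0, 0, 0, 0, 0, 95], [0, 0, 0, 0, 0, 0, 80], [0, 0, 0, 0, 0, 0, 60], [0, 0, 0, 0, 0, 0, 60], [0, 0, 0, 0, 0, 0, 60]]}}

```text
clock: 16.65
position: [0.4394, -0.1088, 0.0073]
ee_rot: [1.776, 2.581, -0.002]
contact_force: [-0.0, -0.4, -1.7]
grip_width: 0.734
```

```bash
python3 - <<'E'
from h import *
delta([.4372,-.1073,.004])
E
```

```text
t 16.65 pos [ 0.4394 -0.1088  0.0073] grip 0.734 F [-0.  -0.4 -1.7]
tool x dir deg 110.9, z axis [ 0.0068 -0.0059 -1.    ], q7 0.20
delta tool mm [ 2.2 -1.5  3.2]
turn to vertical [0.004 0.008 0.   ]
```

Emit:
{"method": "move_arm", "body": {"increments": [[0, 0, 0, 0, 0, 0, 95], [0.004, 0.008, 0, 2.2, 0, 2, 95], [0, 0, 0.143, 0, 0, 0, 95], [0, 0, 0.143, 0, 0, 0, 95], [0, 0, 0.143, 0, 0, 0, 95], [0, 0, 0.143, 0, 0, 0, 95], [0, 0, 0.143, 0, 0, 0, 95], [0, 0, 0.143, 0, 0, 0, 95], [0, 0, 0.143, 0, 0, 0, 95], [0, 0, 0.143, 0, 0, 0, 95], [0, 0, 0.143, 0, 0, 0, 95], [0, 0, 0.143, 0, 0, 0, 95], [0, 0, 0.143, 0, 0, 0, 95], [0, 0, 0, 0, 0, 0, 95]]}}

```text
clock: 18.05
position: [0.4386, -0.1045, 0.0034]
ee_rot: [-3.1, -0.469, 0.004]
contact_force: [0.2, -0.8, 0.2]
grip_width: 0.954
```

```bash
python3 - <<'E'
from h import *
delta([.4380,-.1073,.004])
E
```

```text
t 18.05 pos [ 0.4386 -0.1045  0.0034] grip 0.954 F [ 0.2 -0.8  0.2]
tool x dir deg 17.2, z axis [-0.0035  0.0059 -1.    ], q7 -1.31
delta tool mm [-1.4  2.5 -0.6]
turn to vertical [-0.007  0.002 -0.   ]
```

Emit:
{"method": "move_arm", "body": {"increments": [[-0.005, 0.002, 0, -1, 2.5, 0, 95], [0, 0, 0, 0, 0, 0, 80], [0, 0, 0, 0, 0, 0, 60], [0, 0, 0, 0, 0, 0, 60], [0, 0, 0, 0, 0, 0, 60], [0, 0, 0, 0, 0, 0, 60]], "newtons": 35}}

```text
clock: 18.65
position: [0.4384, -0.1071, 0.0039]
ee_rot: [-3.101, -0.493, 0.001]
contact_force: [-0.1, 1.3, -0.1]
grip_width: 0.738
```

```bash
python3 - <<'E'
from h import *
delta([.4617,.0868,.16])
E
```

```text
t 18.65 pos [ 0.4384 -0.1071  0.0039] grip 0.738 F [-0.1  1.3 -0.1]
tool x dir deg 18.1, z axis [-6.0e-04  1.8e-03 -1.0e+00], q7 -1.29
delta tool mm [  82.3 -177.4 -155.8]
turn to vertical [-0.002  0.    -0.   ]
```

Emit:
{"method": "move_arm", "body": {"increments": [[0, 0, 0, 0, 0, -20, 60], [0, 0, 0, 0, 0, -45, 60], [0, 0, 0, 0, 0, -35, 60], [0, 0, 0, 14, -30, -10, 60], [0, 0, 0, 14, -30, 0, 60], [0, 0, 0, 14, -30, 0, 60], [0, 0, 0, 14, -30, 0, 60], [0, 0, 0, 12, -26, 0, 60], [0, 0, 0, 9, -20, 0, 60], [0, 0, 0, 2, -6, 0, 60], [0, 0, 0, 0, 0, 0, 60], [0, 0, 0, 0, 0, 0, 60]]}}

```text
clock: 19.85
position: [0.4586, 0.0855, 0.1174]
ee_rot: [-3.098, -0.499, 0.003]
contact_force: [-0.0, -0.4, -1.3]
grip_width: 0.741
```

```bash
cat >> h.py <<'E'
def bright(c,z,near,ths=(90,110,130),fish=True,tol=.03,rr=(.01,.045)):
    h=cv2.cvtColor(c["img"],cv2.COLOR_BGR2HSV); g=h[...,2]
    for th in ths:
        for k,hole in blobs(((g>th)&(h[...,1]<90)).astype(np.uint8)*255,amin=300 if fish else 40):
            ce,r,s=circ(cast(c,k,z,fish))
            if rr[0]<r<rr[1] and np.hypot(*(ce-near))<tol: print(th,"hole" if hole else "outer",ce.round(4),"r %.4f sd %.4f"%(r,s))
E
python3 - <<'E'
from h import *
delta([.4617,.0868,.06])
c=snap("wrist","w7"); near=np.array([.4617,.0868]); bright(c,.033,near)
E
```

```text
t 19.85 pos [0.4586 0.0855 0.1174] grip 0.741 F [-0.  -0.4 -1.3]
tool x dir deg 18.3, z axis [-0.0025  0.0029 -1.    ], q7 -1.62
delta tool mm [ 3.5 -0.  57.4]
turn to vertical [-0.004  0.001 -0.   ]
90 hole [0.4817 0.0929] r 0.0332 sd 0.0099
130 outer [0.4665 0.0864] r 0.0148 sd 0.0042
```

View pics/w7.png

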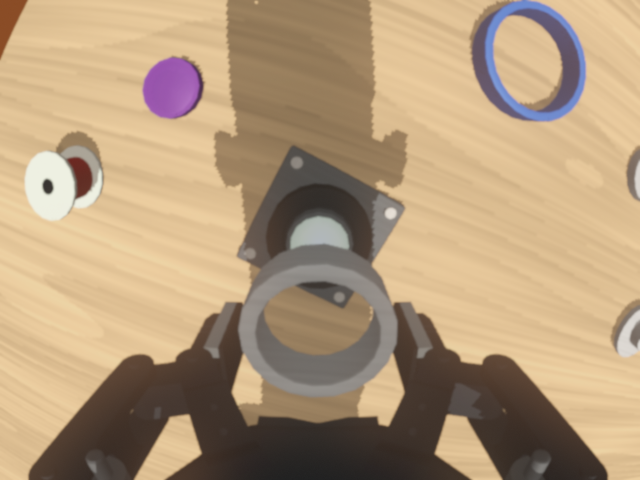

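The spacer is held level by its outside, centre about (318,320), above the holder with the lens at (318,235). I'll descend in stages.

Emit:
{"method": "move_arm", "body": {"increments": [[-0.003, 0, 0, 3.2, 0, 10, 60], [0, 0, 0, 0, 0, 30, 60], [0, 0, 0, 0, 0, 20, 60], [0, 0, 0, 0, 0, 5, 60], [0, 0, 0, 0, 0, 0, 60], [0, 0, 0, 0, 0, 0, 60]]}}

```text
clock: 20.5
position: [0.4628, 0.0808, 0.0487]
ee_rot: [3.101, 0.486, -0.002]
contact_force: [0.2, 1.1, -0.8]
grip_width: 0.739
```

```bash
python3 - <<'E'
from h import *
delta([.4617,.0867,.030])
E
```

```text
t 20.50 pos [0.4628 0.0808 0.0487] grip 0.739 F [ 0.2  1.1 -0.8]
tool x dir deg 17.8, z axis [-9.0e-04 -2.5e-03 -1.0e+00], q7 -1.72
delta tool mm [ 0.8 -6.  18.7]
turn to vertical [0.002 0.002 0.   ]
```

Emit:
{"method": "move_arm", "body": {"increments": [[0, 0, 0, 0.8, -6, 3, 60], [0, 0, 0, 0, 0, 0, 60], [0, 0, 0, 0, 0, 0, 60]]}}

```text
clock: 20.8
position: [0.4631, 0.0872, 0.0474]
ee_rot: [3.101, 0.485, 0.003]
contact_force: [-0.1, 0.1, -1.1]
grip_width: 0.739
```

```bash
python3 - <<'E'
from h import *
delta([.4617,.0867,.030])
E
```

```text
t 20.80 pos [0.4631 0.0872 0.0474] grip 0.739 F [-0.1  0.1 -1.1]
tool x dir deg 17.8, z axis [ 0.0024 -0.0028 -1.    ], q7 -1.74
delta tool mm [-1.5  0.  17.4]
turn to vertical [ 0.003 -0.001 -0.   ]
```

Emit:
{"method": "move_arm", "body": {"increments": [[0, 0, 0, -1.5, 0, 5, 60], [0, 0, 0, 0, 0, 5, 60], [0, 0, 0, 0, 0, 4, 60], [0, 0, 0, 0, 0, 0, 60]]}}

```text
clock: 21.2
position: [0.462, 0.0866, 0.0327]
ee_rot: [3.1, 0.485, 0.005]
contact_force: [0.4, 0.4, -1.0]
grip_width: 0.741
```

```bash
python3 - <<'E'
from h import *
delta([.4617,.0867,.030])
E
```

```text
t 21.20 pos [0.462  0.0866 0.0327] grip 0.741 F [ 0.4  0.4 -1. ]
tool x dir deg 17.8, z axis [ 0.0037 -0.0033 -1.    ], q7 -1.77
delta tool mm [-0.3 -0.2  2.7]
turn to vertical [ 0.004 -0.002 -0.   ]
```

Emit:
{"method": "move_arm", "body": {"increments": [[0, 0, 0, -0.3, 0, 2, 60], [0, 0, 0, 0, 0, 1.5, 60], [0, 0, 0, 0, 0, 0.5, 60]]}}

```text
clock: 21.5
position: [0.4618, 0.0865, 0.0299]
ee_rot: [3.099, 0.485, 0.003]
contact_force: [-6.8, -1.9, 15.8]
grip_width: 0.738
```

Contact comes at exactly the expected height (underside at 26 mm). I'll ease off, release and rise.

Emit:
{"method": "move_arm", "body": {"increments": [[0, 0, 0, 0, 0, -0.3, 60], [0, 0, 0, 0, 0, 0, 85], [0, 0, 0, 0, 0, 0, 95], [0, 0, 0, 0, 0, -15, 95], [0, 0, 0, 0, 0, -35, 95], [0, 0, 0, 0, 0, -45, 95], [0, 0, 0, 0, 0, -30, 70], [0, 0, 0, 0, 0, 0, 60], [0, 0, 0, 0, 0, 0, 55]]}}

```text
clock: 22.4
position: [0.4611, 0.0887, 0.1639]
ee_rot: [3.1, 0.489, 0.005]
contact_force: [-0.0, 0.6, -0.4]
grip_width: 0.55
```

```bash
python3 - <<'E'
from h import *
delta([.468,-.278,.16])
c=snap("wrist","w8"); near=np.array([.4617,.0867])
for z in (.038,.050): wcirc(c,z,near,.018,.04); 
E
```

```text
t 22.40 pos [0.4611 0.0887 0.1639] grip 0.550 F [-0.   0.6 -0.4]
tool x dir deg 17.9, z axis [ 0.0035 -0.003  -1.    ], q7 -1.59
delta tool mm [-106.4  350.9    5. ]
turn to vertical [ 0.004 -0.002 -0.   ]
```

View pics/w8.png

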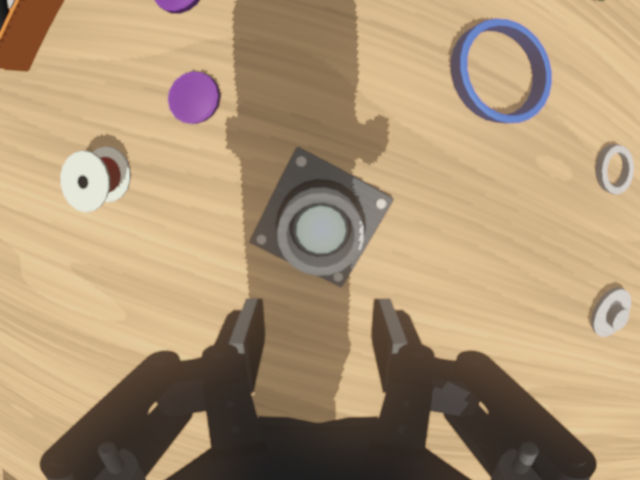

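The spacer stands level on the rim with the lens glass centred inside it at (320,230). Next is the cover.

Emit:
{"method": "move_arm", "body": {"increments": [[0, 0, 0, -9, 30, 0, 55], [0, 0, 0, -14, 46, 0, 55], [0, 0, 0, -14, 46, 0, 55], [0, 0, 0, -14, 46, 0, 55], [0, 0, 0, -14, 46, 0, 55], [0, 0, 0, -14, 46, 0, 55], [0, 0, 0, -14, 46, 0, 55], [0, 0, 0, -9, 30, 0, 55], [0, 0, 0, -4, 15, 0, 55], [0, 0, 0, 0, 0, 0, 55], [0, 0, 0, 0, 0, 0, 55], [0, 0, 0, 0, 0, 0, 55]]}}

```text
clock: 23.65
position: [0.4647, -0.2835, 0.1522]
ee_rot: [-3.09, -0.506, 0.016]
contact_force: [0.7, 0.3, -0.2]
grip_width: 0.548
```

```bash
python3 - <<'E'
from h import *
c=snap("wrist","w9"); near=np.array([.468,-.278])
for z in (.010,.014): wcirc(c,z,near,.018,.04); 
t=snap("top"); wcirc(t,.009,near,.018,.04,fish=False)
cs=snap("scene"); near=np.array([.4617,.0867])
print("holder area"); wcirc(t,.05,near,.015,.05,fish=False)
delta([.468,-.278,.0145])
E
```

```text
z 0.01 outer [ 0.4672 -0.2792] r 0.0327 sd 0.0003 [315. 217.]
z 0.014 outer [ 0.4683 -0.2789] r 0.0322 sd 0.0003 [315. 217.]
holder area
z 0.05 outer [0.4671 0.083 ] r 0.0484 sd 0.0054 [274. 322.]
t 23.80 pos [ 0.4649 -0.2838  0.1526] grip 0.555 F [-0.5  0.1  0.8]
tool x dir deg 18.6, z axis [-0.011   0.0082 -0.9999], q7 -0.88
delta tool mm [  5.9  -2.9 138.1]
turn to vertical [-0.011  0.008 -0.   ]
```

Emit:
{"method": "move_arm", "body": {"increments": [[-0.011, 0.008, 0, 4.5, -3.5, 0, 55], [0, 0, 0, 0, 0, 40, 55], [0, 0, 0, 0, 0, 40, 55], [0, 0, 0, 0, 0, 20, 55], [0, 0, 0, 0, 0, 0, 55], [0, 0, 0, 0, 0, 0, 55]]}}

```text
clock: 24.4
position: [0.4725, -0.2745, 0.0535]
ee_rot: [3.092, 0.517, 0.013]
contact_force: [0.4, 0.2, 0.1]
grip_width: 0.55
```

```bash
python3 - <<'E'
from h import *
delta([.468,-.2787,.0145])
E
```

```text
t 24.40 pos [ 0.4725 -0.2745  0.0535] grip 0.550 F [0.4 0.2 0.1]
tool x dir deg 19.0, z axis [ 0.0093 -0.0048 -0.9999], q7 -0.96
delta tool mm [-5.9  2.2 39. ]
turn to vertical [ 0.008 -0.007 -0.   ]
```

Emit:
{"method": "move_arm", "body": {"increments": [[0.004, -0.004, 0, -5.5, 2.2, 0, 55], [0, 0, 0, 0, 0, 0, 55], [0, 0, 0, 0, 0, 18, 55], [0, 0, 0, 0, 0, 14, 55], [0, 0, 0, 0, 0, 0, 55], [0, 0, 0, 0, 0, 0, 55]]}}

```text
clock: 25.0
position: [0.4715, -0.2811, 0.027]
ee_rot: [3.089, 0.515, 0.016]
contact_force: [0.5, -0.2, 0.3]
grip_width: 0.551
```

```bash
python3 - <<'E'
from h import *
delta([.468,-.2787,.0145])
E
```

```text
t 25.00 pos [ 0.4715 -0.2811  0.027 ] grip 0.551 F [ 0.5 -0.2  0.3]
tool x dir deg 18.9, z axis [ 0.012  -0.0082 -0.9999], q7 -0.98
delta tool mm [-2.6 -3.6 12.5]
turn to vertical [ 0.012 -0.009 -0.   ]
```

Emit:
{"method": "move_arm", "body": {"increments": [[0.008, -0.006, 0, -2.3, -3.4, 3, 55], [0, 0, 0, 0, 0, 5, 55], [0, 0, 0, 0, 0, 4, 55], [0, 0, 0, 0, 0, 0, 55], [0, 0, 0, 0, 0, 0, 40], [0, 0, 0, 0, 0, 0, 25], [0, 0, 0, 0, 0, 0, 20], [0, 0, 0, 0, 0, 0, 20], [0, 0, 0, 0, 0, 0, 20]], "newtons": 20}}

```text
clock: 25.9
position: [0.4689, -0.2788, 0.0156]
ee_rot: [3.095, 0.516, 0.006]
contact_force: [-0.4, 0.8, -1.1]
grip_width: 0.313
```

```bash
python3 - <<'E'
from h import *
delta([.468,-.2787,.0145])
E
```

```text
t 25.90 pos [ 0.4689 -0.2788  0.0156] grip 0.313 F [-0.4  0.8 -1.1]
tool x dir deg 18.9, z axis [ 0.0045 -0.0031 -1.    ], q7 -0.98
delta tool mm [-0.8 -0.4  1.1]
turn to vertical [ 0.004 -0.003 -0.   ]
```

Emit:
{"method": "move_arm", "body": {"increments": [[0, 0, 0, 0, 0, 0, 20], [0, 0, 0, 0, 0, -20, 20], [0, 0, 0, 0, 0, -45, 20], [0, 0, 0, 0, 0, -45, 20], [0, 0, 0, 9, -28, -20, 20], [0, 0, 0, 14, -44, 0, 20], [0, 0, 0, 14, -44, 0, 20], [0, 0, 0, 14, -44, 0, 20], [0, 0, 0, 14, -44, 0, 20], [0, 0, 0, 14, -44, 0, 20], [0, 0, 0, 14, -44, 0, 20], [0, 0, 0, 10, -32, 0, 20], [0, 0, 0, 6, -18, 0, 20], [0, 0, 0, 1, -4, 0, 20], [0, 0, 0, 0, 0, 0, 20], [0, 0, 0, 0, 0, 0, 20]], "newtons": 45}}

```text
clock: 27.5
position: [0.4586, 0.0966, 0.1502]
ee_rot: [3.093, 0.512, 0.011]
contact_force: [0.9, -0.6, -1.6]
grip_width: 0.303
```

```bash
python3 - <<'E'
from h import *
delta([.4620,.0867,.08])
c=snap("wrist","w10"); near=np.array([.4617,.0867])
h=cv2.cvtColor(c["img"],cv2.COLOR_BGR2HSV)
bright(c,.05,near,ths=(60,75,90,110)); bright(c,.033,near,ths=(90,110))
E
```

```text
t 27.50 pos [0.4586 0.0966 0.1502] grip 0.303 F [ 0.9 -0.6 -1.6]
tool x dir deg 18.8, z axis [ 0.0079 -0.0052 -1.    ], q7 -1.61
delta tool mm [-0.3  9.9 70.3]
turn to vertical [ 0.007 -0.006 -0.   ]
60 hole [0.4788 0.0969] r 0.0209 sd 0.0027
75 hole [0.4728 0.092 ] r 0.0282 sd 0.0029
90 hole [0.4792 0.102 ] r 0.0316 sd 0.0089
110 hole [0.4682 0.0868] r 0.0187 sd 0.0047
90 hole [0.4754 0.1007] r 0.0338 sd 0.0095
110 hole [0.4636 0.0844] r 0.0200 sd 0.0051
```

View pics/w10.png

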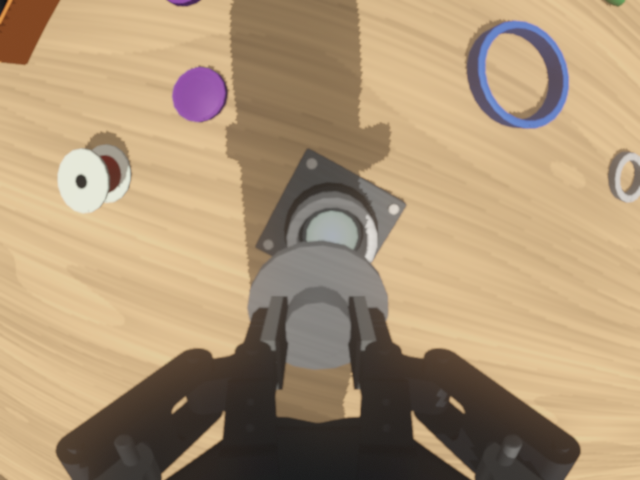

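The cover is held upright by its knob at (318,310), with the stack behind it at (330,235). I'll align it and then lower it.

Emit:
{"method": "move_arm", "body": {"increments": [[0.004, -0.003, 0, -0.3, 9.9, 5, 20], [0, 0, 0, 0, 0, 0, 20], [0, 0, 0, 0, 0, 30, 20], [0, 0, 0, 0, 0, 25, 20], [0, 0, 0, 0, 0, 7, 20], [0, 0, 0, 0, 0, 0, 20], [0, 0, 0, 0, 0, 0, 20]]}}

```text
clock: 28.25
position: [0.4639, 0.079, 0.0817]
ee_rot: [3.099, 0.495, 0.005]
contact_force: [1.1, -0.5, -0.7]
grip_width: 0.305
```

```bash
python3 - <<'E'
from h import *
delta([.4622,.0867,.0596])
E
```

```text
t 28.25 pos [0.4639 0.079  0.0817] grip 0.305 F [ 1.1 -0.5 -0.7]
tool x dir deg 18.1, z axis [ 0.0038 -0.0032 -1.    ], q7 -1.67
delta tool mm [ 0.7 -7.9 22. ]
turn to vertical [ 0.004 -0.003 -0.   ]
```

Emit:
{"method": "move_arm", "body": {"increments": [[0, 0, 0, 0.7, -6.5, 2, 20], [0, 0, 0, 0, 0, 0, 20], [0, 0, 0, 0, 0, 3, 20], [0, 0, 0, 0, 0, 0, 20]]}}

```text
clock: 28.65
position: [0.4643, 0.0864, 0.0791]
ee_rot: [3.098, 0.494, 0.012]
contact_force: [0.2, -0.1, -2.3]
grip_width: 0.306
```

```bash
python3 - <<'E'
from h import *
delta([.4622,.0867,.0596])
E
```

```text
t 28.65 pos [0.4643 0.0864 0.0791] grip 0.306 F [ 0.2 -0.1 -2.3]
tool x dir deg 18.1, z axis [ 0.0083 -0.0035 -1.    ], q7 -1.69
delta tool mm [-2.  -1.1 19.5]
turn to vertical [ 0.006 -0.007 -0.   ]
```

Emit:
{"method": "move_arm", "body": {"increments": [[0.003, -0.004, 0, -2, -1, 5, 20], [0, 0, 0, 0, 0, 5, 20], [0, 0, 0, 0, 0, 0, 20], [0, 0, 0, 0, 0, 0, 20]]}}

```text
clock: 29.05
position: [0.4619, 0.0866, 0.0682]
ee_rot: [3.1, 0.495, 0.004]
contact_force: [-0.5, -0.1, -0.5]
grip_width: 0.304
```

```bash
python3 - <<'E'
from h import *
delta([.4622,.0867,.0596])
E
```

```text
t 29.05 pos [0.4619 0.0866 0.0682] grip 0.304 F [-0.5 -0.1 -0.5]
tool x dir deg 18.1, z axis [ 0.0031 -0.002  -1.    ], q7 -1.71
delta tool mm [ 0.3 -0.1  8.6]
turn to vertical [ 0.003 -0.002 -0.   ]
```

Aligned. Spigot contact with the spacer's top would show at z≈0.0656, and seated is 0.0596.

Emit:
{"method": "move_arm", "body": {"increments": [[0, 0, 0, 0.3, 0, 3, 20], [0, 0, 0, 0, 0, 2.5, 20], [0, 0, 0, 0, 0, 1.5, 20], [0, 0, 0, 0, 0, 0, 20]]}}

```text
clock: 29.45
position: [0.4623, 0.0866, 0.0606]
ee_rot: [3.1, 0.494, 0.004]
contact_force: [-0.0, 0.2, -1.2]
grip_width: 0.302
```

Emit:
{"method": "move_arm", "body": {"increments": [[0, 0, 0, 0, 0, 1.3, 20], [0, 0, 0, 0, 0, 1, 20]]}}

```text
clock: 29.65
position: [0.4626, 0.0867, 0.0595]
ee_rot: [3.099, 0.494, 0.004]
contact_force: [-11.2, -3.4, 26.0]
grip_width: 0.302
```

Emit:
{"method": "move_arm", "body": {"increments": [[0, 0, 0, 0, 0, -0.5, 20], [0, 0, 0, 0, 0, 0, 40], [0, 0, 0, 0, 0, 0, 55], [0, 0, 0, 0, 0, -20, 55], [0, 0, 0, 0, 0, -40, 60], [0, 0, 0, 0, 0, -45, 80], [0, 0, 0, 5, 25, 0, 80], [0, 0, 0, 9, 44, 0, 80], [0, 0, 0, 9, 44, 0, 80], [0, 0, 0, 9, 44, 0, 80], [0, 0, 0, 9, 44, 0, 80], [0, 0, 0, 9, 44, 0, 80], [0, 0, 0, 6, 30, 0, 80], [0, 0, 0, 3, 16, 0, 80], [0, 0, 0, 0, 5, 0, 80], [0, 0, 0, 0, 0, 0, 80], [0, 0, 0, 0, 0, 0, 80], [0, 0, 0, 0, 0, 0, 80]]}}

```text
clock: 31.45
position: [0.6169, -0.184, 0.1703]
ee_rot: [3.096, 0.501, 0.009]
contact_force: [0.2, -0.2, -0.6]
grip_width: 0.803
```

```bash
python3 - <<'E'
from h import *
c=snap("wrist","w11"); near=np.array([.613,-.1835])
for z in (.0065,.013): wcirc(c,z,near,.014,.035)
t=snap("top"); wcirc(t,.0065,near,.014,.03,fish=False)
near=np.array([.4617,.0867])
for z in (.058,.074): wcirc(t,z,near,.01,.04,fish=False); bright(t,z,near,ths=(100,120,140),fish=False)
s=snap("scene"); b=cv2.resize(s["img"][150:230,350:450],(600,480),interpolation=cv2.INTER_CUBIC); cv2.imwrite("pics/st.png",b)
delta([.613,-.1835,.0])
E
```

```text
z 0.0065 outer [ 0.6118 -0.1861] r 0.0266 sd 0.0004 [316. 224.]
z 0.0065 hole [ 0.6126 -0.1857] r 0.0171 sd 0.0005 [316. 223.]
z 0.013 outer [ 0.6135 -0.1855] r 0.0261 sd 0.0004 [316. 224.]
z 0.013 hole [ 0.6143 -0.1852] r 0.0167 sd 0.0005 [316. 223.]
100 outer [0.4622 0.0875] r 0.0317 sd 0.0005
120 outer [0.4622 0.0874] r 0.0311 sd 0.0006
140 outer [0.4622 0.0874] r 0.0304 sd 0.0006
140 hole [0.4684 0.087 ] r 0.0114 sd 0.0032
100 outer [0.4641 0.086 ] r 0.0311 sd 0.0005
120 outer [0.4641 0.0859] r 0.0305 sd 0.0006
140 outer [0.4641 0.0858] r 0.0298 sd 0.0006
140 hole [0.4702 0.0855] r 0.0112 sd 0.0031
t 31.60 pos [ 0.6171 -0.1842  0.1706] grip 0.800 F [-0.2  0.6 -0.8]
tool x dir deg 18.4, z axis [ 0.0066 -0.005  -1.    ], q7 -1.23
delta tool mm [ -4.5  -3.1 170.5]
turn to vertical [ 0.007 -0.005 -0.   ]
```

View pics/st.png

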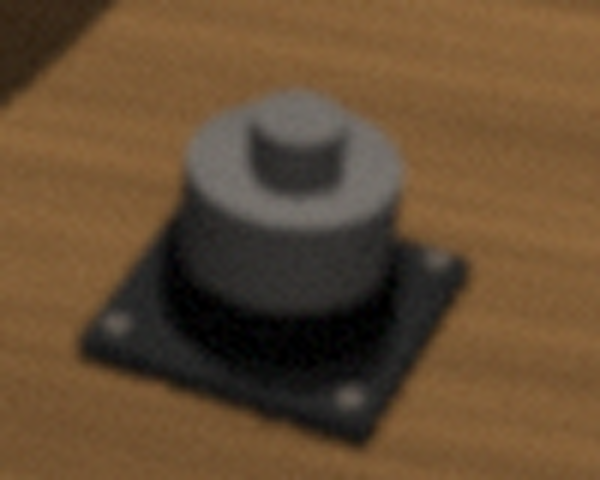

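Scene shows cover level and flush on the spacer, all coaxial with the holder. Next is the lock ring at (0.613, -0.185).

Emit:
{"method": "move_arm", "body": {"increments": [[0.003, -0.002, 0, -4.2, -0.3, 0, 80], [0, 0, 0, 0, 0, 40, 80], [0, 0, 0, 0, 0, 45, 80], [0, 0, 0, 0, 0, 40, 80], [0, 0, 0, 0, 0, 15, 80], [0, 0, 0, 0, 0, 0, 80], [0, 0, 0, 0, 0, 0, 80]]}}

```text
clock: 32.3
position: [0.615, -0.1852, 0.0314]
ee_rot: [3.094, 0.503, 0.014]
contact_force: [0.1, 0.1, 0.7]
grip_width: 0.804
```

```bash
python3 - <<'E'
from h import *
delta([.613,-.1853,.0])
E
```

```text
t 32.30 pos [ 0.615  -0.1852  0.0314] grip 0.804 F [0.1 0.1 0.7]
tool x dir deg 18.5, z axis [ 0.0096 -0.0052 -0.9999], q7 -1.30
delta tool mm [-2.2 -0.8 31.4]
turn to vertical [ 0.008 -0.007 -0.   ]
```

Emit:
{"method": "move_arm", "body": {"increments": [[0.006, -0.005, 0, -2, -0.8, 0, 80], [0, 0, 0, 0, 0, 15, 80], [0, 0, 0, 0, 0, 12, 80], [0, 0, 0, 0, 0, 3, 80], [0, 0, 0, 0, 0, 0, 80], [0, 0, 0, 0, 0, 0, 80]], "newtons": 20}}

```text
clock: 32.9
position: [0.6162, -0.1861, 0.0045]
ee_rot: [3.096, 0.503, 0.014]
contact_force: [0.7, -0.2, -0.4]
grip_width: 0.804
```

```bash
python3 - <<'E'
from h import *
delta([.613,-.1853,.0])
E
```

```text
t 32.90 pos [ 0.6162 -0.1861  0.0045] grip 0.804 F [ 0.7 -0.2 -0.4]
tool x dir deg 18.4, z axis [ 0.0096 -0.0034 -0.9999], q7 -1.31
delta tool mm [-2.8 -1.8  4.5]
turn to vertical [ 0.006 -0.008 -0.   ]
```

Emit:
{"method": "move_arm", "body": {"increments": [[0.005, -0.008, 0, -3, -1.8, 3, 80], [0, 0, 0, 0, 0, 2, 80], [0, 0, 0, 0, 0, 0, 80], [0, 0, 0, 0, 0, 0, 65], [0, 0, 0, 0, 0, 0, 50], [0, 0, 0, 0, 0, 0, 50], [0, 0, 0, 0, 0, 0, 50], [0, 0, 0, 0, 0, 0, 50]]}}

```text
clock: 33.7
position: [0.6129, -0.1853, -0.0]
ee_rot: [3.099, 0.503, 0.0]
contact_force: [-0.4, -0.2, 0.2]
grip_width: 0.603
```

```bash
python3 - <<'E'
from h import *
delta([.613,-.1853,.0])
E
```

```text
t 33.70 pos [ 0.6129 -0.1853 -0.    ] grip 0.603 F [-0.4 -0.2  0.2]
tool x dir deg 18.5, z axis [ 5.0e-04 -1.4e-03 -1.0e+00], q7 -1.31
delta tool mm [ 0.1  0.1 -0. ]
turn to vertical [ 0.001 -0.    -0.   ]
```

Emit:
{"method": "move_arm", "body": {"increments": [[0, 0, 0, 0, 0, 0, 50], [0, 0, 0, 0, 0, -25, 50], [0, 0, 0, 0, 0, -45, 50], [0, 0, 0, 0, 0, -45, 50], [0, 0, 0, -6, -30, -25, 50], [0, 0, 0, -8, -42, 0, 50], [0, 0, 0, -8, -42, 0, 50], [0, 0, 0, -8, -42, 0, 50], [0, 0, 0, -8, -42, 0, 50], [0, 0, 0, -8, -42, 0, 50], [0, 0, 0, -5, -28, 0, 50], [0, 0, 0, -3, -16, 0, 50], [0, 0, 0, 0, -4, 0, 50], [0, 0, 0, 0, 0, 0, 50], [0, 0, 0, 0, 0, 0, 50], [0, 0, 0, 0, 0, 0, 50]], "newtons": 35}}

```text
clock: 35.3
position: [0.4678, 0.0758, 0.1445]
ee_rot: [3.098, 0.494, 0.006]
contact_force: [-0.2, -0.3, -0.9]
grip_width: 0.596
```

```bash
python3 - <<'E'
from h import *
c=snap("wrist","w12"); bright(c,.058,np.array([.462,.087]),ths=(80,100,120,140))
delta([.4622,.0870,.085])
E
```

```text
80 hole [0.4886 0.0909] r 0.0252 sd 0.0067
140 outer [0.4643 0.0868] r 0.0243 sd 0.0059
t 35.35 pos [0.4679 0.0756 0.1444] grip 0.590 F [ 0.4 -0.5 -0.1]
tool x dir deg 18.1, z axis [ 0.0043 -0.0039 -1.    ], q7 -1.59
delta tool mm [ -2.  -12.9  59.4]
turn to vertical [ 0.005 -0.003 -0.   ]
```

Emit:
{"method": "move_arm", "body": {"increments": [[0.003, -0.002, 0, -2, -12, 5, 50], [0, 0, 0, 0, 0, 0, 50], [0, 0, 0, 0, 0, 25, 50], [0, 0, 0, 0, 0, 20, 50], [0, 0, 0, 0, 0, 5, 50], [0, 0, 0, 0, 0, 0, 50], [0, 0, 0, 0, 0, 0, 50]]}}

```text
clock: 36.05
position: [0.463, 0.0863, 0.0879]
ee_rot: [3.103, 0.49, 0.002]
contact_force: [0.1, 0.4, 0.1]
grip_width: 0.594
```

```bash
python3 - <<'E'
from h import *
delta([.4622,.0870,.058])
c=snap("wrist","w13"); cv2.imwrite("pics/w13c.png",cv2.resize(c["img"][180:400,200:430],(690,600)))
E
```

```text
t 36.05 pos [0.463  0.0863 0.0879] grip 0.594 F [0.1 0.4 0.1]
tool x dir deg 17.9, z axis [ 1.4e-03 -1.0e-04 -1.0e+00], q7 -1.68
delta tool mm [-0.6 -0.9 29.9]
turn to vertical [ 0.001 -0.001 -0.   ]
```

View pics/w13c.png

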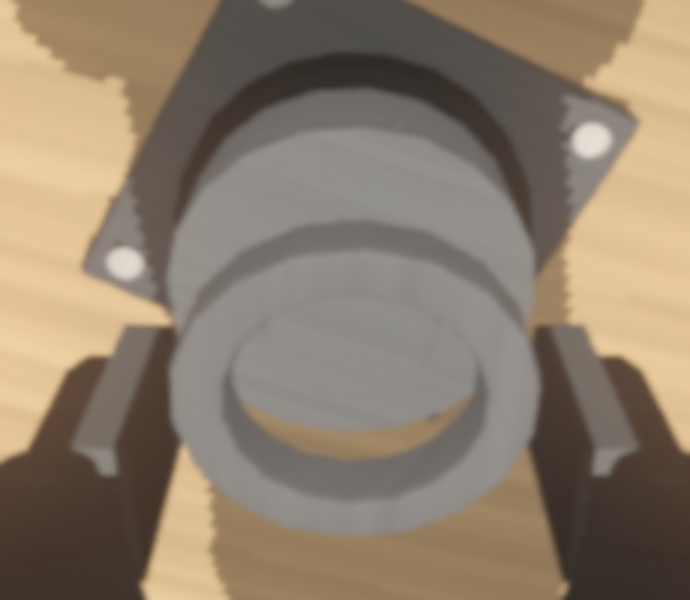

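The ring is level above the knob, with ring and stack both centred at x≈352, so it is laterally aligned. I'll lower it with force checks.

Emit:
{"method": "move_arm", "body": {"increments": [[0, 0, 0, -0.6, -0.8, 6, 50], [0, 0, 0, 0, 0, 5, 50], [0, 0, 0, 0, 0, 0, 50], [0, 0, 0, 0, 0, 3, 50], [0, 0, 0, 0, 0, 3, 50]]}}

```text
clock: 36.6
position: [0.4638, 0.0869, 0.0719]
ee_rot: [3.102, 0.489, 0.008]
contact_force: [0.2, 0.1, -1.1]
grip_width: 0.595
```

```bash
python3 - <<'E'
from h import *
delta([.4622,.0870,.058])
E
```

```text
t 36.60 pos [0.4638 0.0869 0.0719] grip 0.595 F [ 0.2  0.1 -1.1]
tool x dir deg 17.9, z axis [ 5.6e-03 -8.0e-04 -1.0e+00], q7 -1.71
delta tool mm [-1.6 -0.6 13.9]
turn to vertical [ 0.002 -0.005 -0.   ]
```

The ring's underside is below the knob's top with no contact, so it is around the knob.

Emit:
{"method": "move_arm", "body": {"increments": [[0.001, -0.003, 0, -1.5, -0.5, 4, 50], [0, 0, 0, 0, 0, 4, 50], [0, 0, 0, 0, 0, 2, 50], [0, 0, 0, 0, 0, 1.5, 50], [0, 0, 0, 0, 0, 0, 50]]}}

```text
clock: 37.1
position: [0.4618, 0.0869, 0.0587]
ee_rot: [3.103, 0.489, 0.001]
contact_force: [0.2, 0.3, 0.0]
grip_width: 0.59
```

Emit:
{"method": "move_arm", "body": {"increments": [[0, 0, 0, 0, 0, 1.3, 50], [0, 0, 0, 0, 0, 0.7, 50]]}}

```text
clock: 37.3
position: [0.4621, 0.087, 0.0578]
ee_rot: [3.102, 0.489, 0.001]
contact_force: [-8.2, -1.1, 17.3]
grip_width: 0.59
```

Seated at the expected 58 mm. I'll release, rise and move aside for a final look.

Emit:
{"method": "move_arm", "body": {"increments": [[0, 0, 0, 0, 0, -0.4, 50], [0, 0, 0, 0, 0, 0, 70], [0, 0, 0, 0, 0, 0, 85], [0, 0, 0, 0, 0, -15, 85], [0, 0, 0, 0, 0, -35, 85], [0, 0, 0, 0, 0, -45, 85], [0, 0, 0, 5, 30, -10, 85], [0, 0, 0, 9, 45, 0, 85], [0, 0, 0, 9, 45, 0, 85], [0, 0, 0, 9, 45, 0, 85], [0, 0, 0, 5, 30, 0, 85], [0, 0, 0, 0, 0, 0, 85], [0, 0, 0, 0, 0, 0, 85], [0, 0, 0, 0, 0, 0, 85]]}}

```text
clock: 38.7
position: [0.5627, -0.0905, 0.1803]
ee_rot: [3.098, 0.499, 0.017]
contact_force: [-0.0, -0.2, 0.4]
grip_width: 0.847
```

```bash
python3 - <<'E'
from h import *
t=snap("top"); s=snap("scene")
bright(t,.071,np.array([.462,.087]),ths=(100,120,140,160),fish=False)
a=cv2.resize(t["img"][285:365,235:315],(400,400),interpolation=cv2.INTER_CUBIC); b=cv2.resize(s["img"][150:230,350:430],(400,400),interpolation=cv2.INTER_CUBIC); cv2.imwrite("pics/fin.png",np.hstack([a,b]))
print(manip.read_state()["clock"])
E
```

```text
100 outer [0.4636 0.0862] r 0.0314 sd 0.0005
120 outer [0.4638 0.0862] r 0.0308 sd 0.0006
120 hole [0.4573 0.0872] r 0.0134 sd 0.0025
140 outer [0.4623 0.0864] r 0.0288 sd 0.0025
140 hole [0.4606 0.0878] r 0.0164 sd 0.0028
140 hole [0.4697 0.0859] r 0.0112 sd 0.0031
160 outer [0.4623 0.0862] r 0.0279 sd 0.0027
160 hole [0.4618 0.0881] r 0.0171 sd 0.0034
38.8
```

View pics/fin.png

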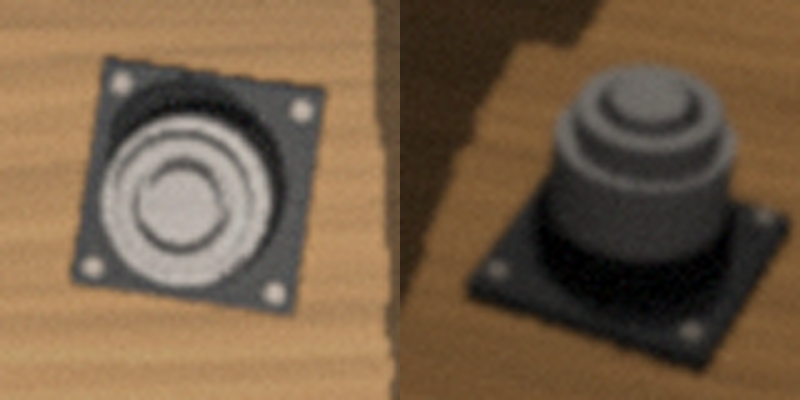

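The top and scene views show the whole stack coaxial and level. The lock ring lies flat around the knob and the arm is well clear, so I'm handing in.

```bash
python3 -c "
from plant import manip
print(manip.sign_off())"
```

```text
the job is handed in; nothing more can be done
None
```

The stack is built in the order asked and handed in at about 39 s. The lens was tipped in edge first and laid flat, then came the spacer, the cover and the lock ring.

- **Heights:** The spacer, cover and lock ring each met resistance within about 0.2 mm of their expected seated heights.
- **Final views:** The top and scene cameras show the stack coaxial and level. The lock ring lies flat on the cover's flange, and the gripper is open and clear.
- **Bystanders:** The arm was not brought near the spool, tape, screwdriver or purple discs, but I took no separate final measurement of them.

**What did not go cleanly:**
- **First lens grasp:** It was too high, slid over the dome and moved the lens about 4 mm. I repeated it lower and it held.
- **Lens laying:** Going down, the wrist force reached about 33 N while the TCP was about 2 mm above the height I expected. I eased off and released the lens, and it then measured centred and flat.
- **Lens centring:** The wrist view alone put the lens about 2 mm off centre in the seat. The top camera put it within 1 mm, and the spacer went over it without catching.

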